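Bring out the rosewood striker and restore the display

TASK

The rosewood striker on the blue board is hemmed in by the yellow powder tin, the column of cream carrom men and the column of black carrom men: first stand all three upright on the grey felt mat, leaving the striker where it is. With all three still on the mat, lay the striker flat in the round recess of the walnut cube, then stand the tin and the two columns back on the blue board, upright and centred to within a centimetre, each on the disc of its own colour. Do not knock over the tin or the columns, and leave the red queen coin where it lies.

Things in the scene. Friction and masses are not known exactly. Their poses are not given: they have to be found in the camera images.
- striker: rosewood striker, dark red-brown disc 41 mm across, 12 mm thick, about 18 g, lying on the blue board (160 mm deep, 184 wide, 10 thick). Origin: centre of its underside; z up. Behind it the board has a lip reaching 30 mm above the shelf, about 27 mm from its edge. The discs lie in front and at its sides; with the three tall things gone fingers have room all round.
- tin: closed powder tin, yellow with an orange band and a white cap: 44 mm across and 86 mm high, with a cap 37 mm across above that, 95 mm in all, 100 to 200 g. It stands upright on the yellow disc. Origin: centre of its underside; z up.
- cream_men: column of nine cream wooden carrom men bound together as one rigid piece with a red band, 31 mm across and 81 mm high, about 70 g. It stands upright on the cream disc. Origin: centre of its underside; z up. (A low stack of three cream men near the cube is not part of the job.)
- black_men: column of nine black carrom men bound together as one rigid piece with a light blue band, 31 mm across and 81 mm high, about 70 g. It stands upright on the black disc. Origin: centre of its underside; z up.
- home_tin: yellow disc, 58 mm across, 2 mm thick, fixed on the blue board: start and final place of the powder tin. Origin: centre of its underside, 10 mm above the shelf (its top is 12 mm above it); x points to the back of the board, y to the board's left, z up. Which disc is where on the board changes; centres are 65 to 112 mm apart. Fingers closing along the disc's x axis pass clear of neighbouring tall things.
- home_cream: cream disc, 58 mm across, 2 mm thick, fixed on the blue board: start and final place of the cream column. Origin: centre of its underside, 10 mm above the shelf (its top is 12 mm above it); x points to the back of the board, y to the board's left, z up. Same axes as the yellow disc.
- home_black: black disc, 58 mm across, 2 mm thick, fixed on the blue board: start and final place of the black column. Origin: centre of its underside, 10 mm above the shelf (its top is 12 mm above it); x points to the back of the board, y to the board's left, z up. Same axes as the yellow disc.
- mat: grey felt mat, the side area, fixed flat on the shelf: 220 mm along its x, 110 mm along its y, 3 mm thick, with room for the three tall things in a row along its x. Origin: centre of its underside, at shelf height; z up.
- cube: walnut display cube, a fixed block 70 x 70 mm and 50 mm high, with a round recess 57 mm across and 4 mm deep in the middle of its top (recess floor 46 mm above the shelf). Origin: centre of its underside, at shelf height; z up.
- queen: red lacquered queen coin, 31 mm across and 9 mm thick, lying loose on the shelf beside the cube; to be left alone. Origin: centre of its underside; z up.
There are look-alikes about, which are no part of the job. What is shaped like the tin but pink or purple is not meant.

How it is judged:
On the way, in this order (a step that is already met when the one before it is completed fails the run):
1. the tin and both columns stand upright, released, on the grey mat, the striker not yet taken (x of tin in the frame of mat between -0.11 and 0.11 m and y of tin in the frame of mat between -0.055 and 0.055 m and z of each of tin, cream_men, black_men in the frame of mat below 0.007 m and angle between each of tin, cream_men, black_men's own z axis and vertical below 0.12 rad and linear speed of each of tin, cream_men, black_men below 0.02 m/s and contact force between the fingers and tin below 0.2 N and x of cream_men in the frame of mat between -0.11 and 0.11 m and y of cream_men in the frame of mat between -0.055 and 0.055 m and contact force between the fingers and cream_men below 0.2 N and x of black_men in the frame of mat between -0.11 and 0.11 m and y of black_men in the frame of mat between -0.055 and 0.055 m and contact force between the fingers and black_men below 0.2 N and distance of striker from where it was at the start of the episode below 0.02 m), for 0.2 s.
2. the striker lies released in the recess of the cube while the tin and both columns still stand on the mat (horizontal distance between striker and cube below 0.012 m and z of striker in the frame of cube between 0.043 and 0.048 m and angle between striker's own z axis and vertical below 0.06 rad and linear speed of each of striker, tin, cream_men, black_men below 0.02 m/s and contact force between the fingers and striker below 0.2 N and x of tin in the frame of mat between -0.11 and 0.11 m and y of tin in the frame of mat between -0.055 and 0.055 m and z of each of tin, cream_men, black_men in the frame of mat below 0.007 m and angle between each of tin, cream_men, black_men's own z axis and vertical below 0.12 rad and contact force between the fingers and tin below 0.2 N and x of cream_men in the frame of mat between -0.11 and 0.11 m and y of cream_men in the frame of mat between -0.055 and 0.055 m and contact force between the fingers and cream_men below 0.2 N and x of black_men in the frame of mat between -0.11 and 0.11 m and y of black_men in the frame of mat between -0.055 and 0.055 m and contact force between the fingers and black_men below 0.2 N), for 0.2 s.
At the end, for the whole second after the job is handed in: The striker lies flat in the cube's recess (within 12 mm of its centre, on its floor); the tin, the cream column and the black column stand upright (within 0.1 rad) on the discs of their own colour, each within 12 mm of its disc's centre; all are released and at rest (horizontal distance between striker and cube below 0.012 m and z of striker in the frame of cube between 0.043 and 0.048 m and angle between striker's own z axis and vertical below 0.06 rad and linear speed of each of striker, tin, cream_men, black_men below 0.02 m/s and contact force between the fingers and striker below 0.2 N and horizontal distance between tin and home_tin below 0.012 m and z of tin in the frame of home_tin between -0.001 and 0.005 m and angle between each of tin, cream_men, black_men's own z axis and vertical below 0.1 rad and contact force between the fingers and tin below 0.2 N and horizontal distance between cream_men and home_cream below 0.012 m and z of cream_men in the frame of home_cream between -0.001 and 0.005 m and contact force between the fingers and cream_men below 0.2 N and horizontal distance between black_men and home_black below 0.012 m and z of black_men in the frame of home_black between -0.001 and 0.005 m and contact force between the fingers and black_men below 0.2 N); the robot touches nothing.
It fails at once if the tin or a column is knocked over (angle between any of tin, cream_men, black_men's own z axis and vertical above 0.7 rad).
It fails at once if the queen coin is moved more than 15 mm (distance of queen from where it was at the start of the episode above 0.015 m).
It also fails if it takes over 141 s, if anything falls off the work surface, if the arm or the gripper's body presses on something with over 40 N, if the wrist force passes 120 N, or if a joint passes its speed limit or range.

ROBOT

A 6-joint arm with a two-finger parallel gripper is mounted at the origin on the work surface. World frame = base frame: x ahead of the robot, y to its left, z up, the work surface at z = 0. Lengths are in m, angles in rad, forces in N, time in s.
With the tool pointing down it reaches from about 0.25 to 0.725 m from the base axis. Payload 4 kg.
Tool frame: the origin (TCP) lies between the finger pads; the fingertips stand 8 mm ahead of it and the grasp point (between the pads) lies 11 mm behind it (bot.tip_reach is the distance from the TCP to the fingertips, in m); z points along the fingers, y is the line along which they close (so a half turn about z gives the same grasp; the last joint's range is limited). The gripper opens to 85 mm and grips with 20 to 120 N. Pads are 22 mm wide; open, the fingers measure 114 mm over their backs; the gripper's body (76 mm by 85 mm) begins 54 mm behind the grasp point. The pads swing forward as they close: fully open they stand 13 mm farther back than shut.
Start: joints at [-1.181, 0.241, 0.005, 1.335, 0, 1.571], TCP at [0.19, -0.462, 0.239] pointing down, gripper open.
Joint ranges: [-2.72, 2.72], [-1.05, 1.87], [-1.09, 1.28], [-1.99, 2.15], [-1.42, 1.44], [-3.14, 3.14]. Speed limits (rad/s): [2.79, 2.79, 3.14, 3.14, 3.14, 3.14].

INTERFACE

Orientations are given as a unit quaternion [x, y, z, w].
In Python, from workcell import bot gives the robot as it stands.
- The arm moves only by the tool move_arm, never from a script. Its argument "deltas" is a list of rows, each a list of 7 numbers: the opening, from 0 (shut) to 1 (fully open), then the shift along the tool's x, y, z in mm, then the turn, a rotation vector about the tool's x, y, z in degrees. In form: [[gripper, tx, ty, tz, ax, ay, az], ...]. A call has 1 to 10 rows; each row shifts and turns the commanded pose from where the row before left it, along the tool's axes as they then stand; what a row does not reach is not made up. A row lasts 1/12 s, in which the tool goes at most 41.7 mm and 7.16 degrees, less where a joint would pass 70% of its speed; a pose out of reach is approached as far as the arm can. A call is refused whole if a number of a shift passes 41.7 or a number of a turn 7.16, either way. A call with a gripper value outside its range is refused whole. The fingers move at their own pace and stop on an object; the grip force is fixed at half the most. Time passes only in rows, so rows that do not move let the fingers close. It gives the time, the measured TCP pose, the force, the opening and the grip force at its end, in the units of the state.
- bot.get_obs(): the state, without advancing time (a new reading comes with each control period).
- bot.camera(name): name is "side" or "top" or "wrist"; returns the picture (420x560x3 uint8, blue, green, red); there is no depth.
- bot.calibration(name): a dict with "K" (3x3 intrinsics, pixels), "position" and "orientation" of the camera in the world. Camera axes: x right, y down, z forward; pixel columns grow to the right and rows downward; lengths in m; the calibration is good to about 2 mm. A picture is of the moment at which its call begins: read the wrist's pose just before it. calibration takes no time and is no camera call; for the wrist camera it gives the pose at the moment of the call.
- bot.job_done(): hands the job in; it is judged then, once.
Trained networks look in the newest picture that a camera, given by its name, has taken for a name from the list of things; names that differ only in an ending like _2 or _b are one class to them, and where a whole thing is asked for, a point or a joint stands for the part that bears it (a point fixed in the world has none). Each returns a list of dicts, best first, with "conf" (0 to 1); they miss things now and then, are a little off and sometimes report something else, mostly with a low value. They report only what shows in the picture. A call takes as long as a camera call. They do not tell look-alikes from the thing itself.
- bot.outline_of(query, camera): "pixels" (420x560 bool, what is visible of it) and "rect" ([left, top, width, height] in pixels, round what is visible of it).
The state is a dict: "clock": time; "joint_pos": joint angles; "joint_vel": joint speeds; "tau": joint torques, N m; "eef_pos": TCP position; "tool_rot": TCP orientation; "ft_force": force on the tool from outside, world axes, zero at the start; "ft_torque": the same for the moment, N m; "grip_width": finger opening in m; "grasp_force": force on a finger pad.
Only numpy, scipy, OpenCV 4.12 (cv2) and the standard library are available. Lean on these libraries where they do the work, as an engineer would, in place of code of your own. Each camera call takes 0.05 s, during which the arm holds its last target. There are 200 camera calls.

## Working session

There is one attempt and no reset: what is moved stays moved. The work goes in short steps, Python scripts to look and compute and a tool call to move; the robot and the scene stay as the last step left them, time stands still between calls to the robot, and variables do not carry over. Pictures are saved under pics/ and viewed, at most 14 in all, crops included, and the job is handed in when it is done.

Besides the shell and the picture viewer there is one more tool, called after ">>>" by a JSON object that holds its "op" and its "data", one argument or row to a line. move_arm: Moves the arm, as the interface text tells. Its arguments: {"type":"object","properties":{"deltas":{"type":"array","items":{"type":"array","items":{"type":"number"}}}},"required":["deltas"]}

```bash
mkdir -p pics
python3 - <<'E'
from workcell import bot
import cv2,numpy as np
o=bot.get_obs();print(o['clock'],o['eef_pos'],o['tool_rot'],o['grip_width'],bot.tip_reach)
for n in ['top','side']:
    cv2.imwrite(f'pics/{n}0.png',bot.camera(n))
    c=bot.calibration(n);print(n,c)
    for q in ['striker','tin','cream_men','black_men','home_tin','home_cream','home_black','mat','cube','queen']:
        for r in bot.outline_of(q,n)[:3]:
            ys,xs=np.nonzero(r['pixels']);print(n,q,round(r['conf'],2),r['rect'],xs.mean().round(1),ys.mean().round(1),len(xs))
print(bot.get_obs()['clock'])
E
```

```text
0.0 [ 0.18978133 -0.46192478  0.23839884] [ 9.81068410e-01  1.93658588e-01 -1.83422639e-04 -1.04535580e-03] 0.08539268878869227 0.008
top {'K': array([[466.94252765,   0.        , 281.16314966],
       [  0.        , 466.94252765, 202.99116062],
       [  0.        ,   0.        ,   1.        ]]), 'position': array([ 0.48134575, -0.02218016,  1.04323057]), 'orientation': array([-0.69676717,  0.71678688, -0.02003515,  0.01818427])}
top striker 0.55 [139.0, 197.8, 16.0, 23.9] 145.6 209.9 272
top striker 0.39 [144.7, 221.4, 25.2, 26.5] 157.1 234.7 258
top striker 0.21 [151.2, 202.9, 32.2, 19.8] 168.3 212.0 524
top tin 0.91 [134.0, 131.9, 30.2, 26.9] 146.7 144.6 578
top tin 0.9 [200.2, 135.5, 26.4, 26.6] 211.9 148.0 509
top tin 0.68 [152.8, 203.1, 29.5, 19.1] 168.6 212.4 512
top cream_men 0.81 [101.4, 218.9, 30.3, 15.5] 117.2 227.6 313
top black_men 0.67 [136.9, 225.7, 23.5, 17.8] 147.7 234.9 331
top home_cream 0.63 [114.1, 212.8, 23.0, 32.1] 127.7 228.5 344
top home_black 0.77 [143.2, 220.2, 26.3, 25.5] 157.7 232.7 231
top home_black 0.33 [103.1, 220.6, 25.6, 14.2] 116.9 227.5 374
top m
[... 546 characters left out ...]
.4, 293.9, 21.2, 16.8] 236.8 301.4 118
side tin 0.91 [167.9, 242.9, 27.0, 48.0] 180.6 268.6 859
side tin 0.84 [207.4, 203.0, 24.9, 43.9] 219.3 225.5 758
side tin 0.58 [242.0, 249.2, 22.2, 43.5] 253.6 269.3 751
side cream_men 0.82 [232.6, 302.2, 16.5, 34.8] 241.5 320.6 557
side black_men 0.79 [258.0, 277.7, 16.8, 38.4] 265.3 297.7 526
side home_tin 0.64 [242.6, 286.2, 18.1, 15.3] 249.2 292.9 94
side home_cream 0.56 [224.9, 319.9, 33.2, 26.8] 245.3 335.7 363
side home_black 0.69 [253.7, 302.5, 27.5, 21.8] 265.4 313.7 328
side mat 0.95 [227.7, 187.2, 99.2, 58.3] 276.5 215.3 3005
side cube 0.84 [334.4, 138.7, 29.3, 29.1] 347.9 152.2 838
side queen 0.54 [312.9, 155.1, 9.8, 7.0] 318.5 158.1 55
1.1
```

Run:
```python
import cv2
a=cv2.imread('pics/top0.png');s=cv2.imread('pics/side0.png')
cv2.imwrite('pics/topc.png',cv2.resize(a[110:270,80:440],(792,352),interpolation=cv2.INTER_CUBIC))
cv2.imwrite('pics/topb.png',cv2.resize(a[110:270,80:240],(600,600),interpolation=cv2.INTER_CUBIC))
```

```text
(no output)
```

View pics/side0.png

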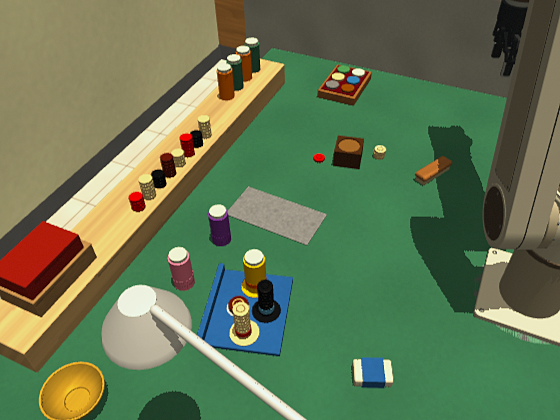

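View pics/top0.png

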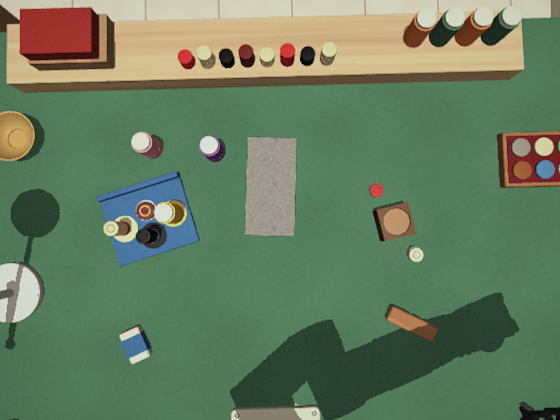

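View pics/topb.png

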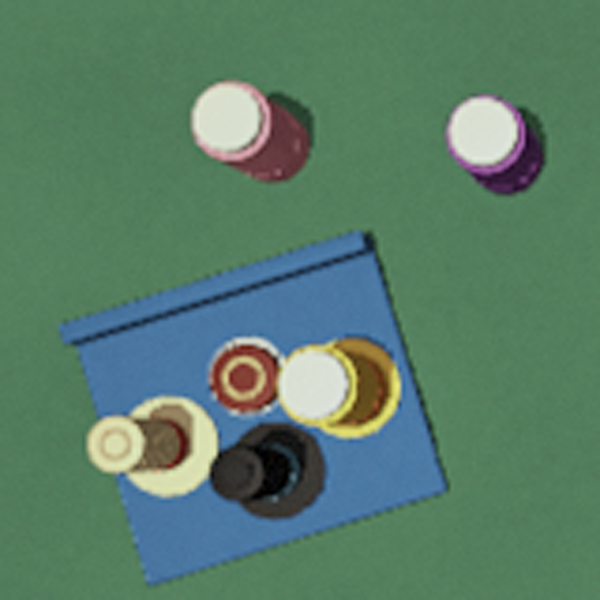

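Side view: the yellow tin is at (254,270), black at (265,298), cream at (241,320). Look-alikes:
- **Tin:** pink (180,268) and purple (219,225); top (146,144) and (211,148).
- **Cream column:** low cream stack, side (380,151), top (416,254).
- **Striker:** red queen, top (376,190), and the pieces on the ledge.

In the top crop the chosen ones are the striker at full-picture pixel (145,210), yellow tin cap (164,213), cream top (111,228) and black top (143,236). These match the descriptions.

```bash
cat > h.py <<'E'
from workcell import bot
import numpy as np,cv2
from scipy.spatial.transform import Rotation as R
def ray(n,uv,z,c=None):
    c=c or bot.calibration(n);d=R.from_quat(c['orientation']).apply(np.linalg.inv(c['K'])@[uv[0],uv[1],1.])
    p=c['position'];return p+d*(z-p[2])/d[2]
def proj(n,X,c=None):
    c=c or bot.calibration(n);p=R.from_quat(c['orientation']).inv().apply(np.array(X)-c['position'])
    q=c['K']@p;return q[:2]/q[2]
def yaw():
    m=R.from_quat(bot.get_obs()['tool_rot']).as_matrix();return np.degrees(np.arctan2(m[1,0],m[0,0]))
def rows(target,psi,n,g,pos=None,y0=None):
    "n rows from the present (or given) pose to target, yaw psi deg, straight down"
    o=bot.get_obs();p=np.array(o['eef_pos'] if pos is None else pos);y=yaw() if y0 is None else y0
    dy=(psi-y+180)%360-180;s=(np.array(target)-p)/n;out=[]
    for k in range(n):
        a=np.radians(y+dy*k/n);x=np.array([np.cos(a),np.sin(a)]);yv=np.array([np.sin(a),-np.cos(a)])
        out.append([g,round(s[:2]@x*1e3,1),round(s[:2]@yv*1e3,1),round(-s[2]*1e3,1),0,0,round(-dy/n,2)])
    print(out)
E
python3 - <<'E'
from h import *
f=lambda u,v:(u/3.75+80-.37,v/3.75+110-.37)
for nm,uv,z in [('striker',(244,377),.022),('tin_cap',(315,385),.107),('cream_top',(115,443),.093),('black_top',(237,472),.093),('hcream',(169,446),.012),('hblack',(272,470),.012),('htin',(352,387),.012),
 ('FL',(148,583),.01),('FR',(446,490),.01),('BRlip',(375,234),.03),('BLlip',(62,325),.03)]:
    print(nm,ray('top',f(*uv),z).round(4))
for nm,uv,z in [('tin_cap',(254.5,254),.107),('cream_top',(240.5,307),.093),('black_top',(264.5,284),.093)]: print('side',nm,ray('side',uv,z).round(4))
s=cv2.imread('pics/top0.png')
m=[r for r in bot.outline_of('mat','top')][0]['pixels'].astype(np.uint8)
r=cv2.minAreaRect(cv2.findNonZero(m));print('mat',r,[ray('top',b,.003).round(3)for b in cv2.boxPoints(r)])
m=bot.outline_of('cube','top')[0]['pixels'].astype(np.uint8);r=cv2.minAreaRect(cv2.findNonZero(m));print('cube',r)
print('cube recess',ray('top',(396.5,221.5),.048), 'queen',ray('top',(376.5,190),.009))
g=s[195:250,365:425];cv2.imwrite('pics/cube.png',cv2.resize(g,None,fx=8,fy=8,interpolation=cv2.INTER_CUBIC))
print(bot.get_obs()['joint_pos'])
E
```

```text
striker [0.5293 0.2732 0.022 ]
tin_cap [0.52   0.2107 0.107 ]
cream_top [0.4922 0.3229 0.093 ]
black_top [0.4746 0.2571 0.093 ]
hcream [0.4904 0.3206 0.012 ]
hblack [0.4746 0.2603 0.012 ]
htin [0.5221 0.2126 0.012 ]
FL [0.4106 0.3344 0.01  ]
FR [0.46   0.1588 0.01  ]
BRlip [0.61   0.1937 0.03  ]
BLlip [0.5621 0.3759 0.03  ]
side tin_cap [0.521 0.207 0.107]
side cream_top [0.493  0.3201 0.093 ]
side black_top [0.4758 0.2553 0.093 ]
mat ((270.5252685546875, 185.47654724121094), (50.46623611450195, 100.7740478515625), 2.095252752304077) [array([0.469, 0.06 , 0.003]), array([0.695, 0.046, 0.003]), array([ 0.687, -0.067,  0.003]), array([ 0.462, -0.052,  0.003])]
cube ((394.41180419921875, 221.14707946777344), (32.98484420776367, 37.593021392822266), 75.96376037597656)
cube recess [ 0.48872488 -0.27010393  0.048     ] queen [ 0.56017569 -0.23828891  0.009     ]
[-1.18100829e+00  2.40611215e-01  5.04606641e-03  1.33520519e+00
  1.94959152e-05  1.57081671e+00]
```

>>> {"op": "move_arm", "data": {
  "deltas": [
    [1, 0, 0, -20, 0, 0, 0],
    [1, 0, 0, -20, 0, 0, -7],
    [1, 0, 0, -10, 0, 0, -7]
  ]
}}

```text
clock: 1.45
eef_pos: [0.1902, -0.4631, 0.2914]
tool_rot: [0.949, 0.315, 0.0, 0.001]
ft_force: [0.8, -1.0, -0.3]
grip_width: 0.0855
grasp_force: 0.0
```

Run:
```python
from h import *
o=bot.get_obs();print(o['clock'],o['eef_pos'],yaw(),o['joint_pos'])
```

```text
1.45 [ 0.19024485 -0.46307424  0.29139808] 36.66785347027777 [-1.18098205e+00  2.23986998e-01  1.18180014e-01  1.46246233e+00
 -1.11734227e-05  1.32063504e+00]
```

View pics/cube.png

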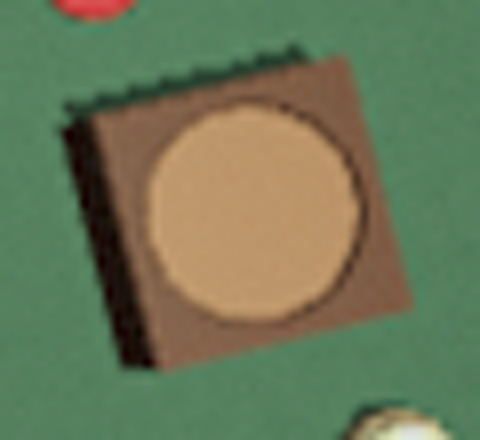

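The cube crop shows the recess centred at about pixel (397,221), with the queen just above it and the small cream stack below right. The board yaw is about 15° and all heights are consistent. Next I go over the board for a wrist view.

Run:
```python
from h import *
rows([.42,-.10,.31],70,12,1)
rows([.49,.25,.33],105,10,1,pos=[.42,-.10,.31],y0=70)
```

```text
[[1, np.float64(33.4), np.float64(-12.8), np.float64(-1.6), 0, 0, np.float64(-2.78)], [1, np.float64(34.0), np.float64(-11.2), np.float64(-1.6), 0, 0, np.float64(-2.78)], [1, np.float64(34.5), np.float64(-9.5), np.float64(-1.6), 0, 0, np.float64(-2.78)], [1, np.float64(34.9), np.float64(-7.9), np.float64(-1.6), 0, 0, np.float64(-2.78)], [1, np.float64(35.3), np.float64(-6.2), np.float64(-1.6), 0, 0, np.float64(-2.78)], [1, np.float64(35.5), np.float64(-4.4), np.float64(-1.6), 0, 0, np.float64(-2.78)], [1, np.float64(35.7), np.float64(-2.7), np.float64(-1.6), 0, 0, np.float64(-2.78)], [1, np.float64(35.8), np.float64(-1.0), np.float64(-1.6), 0, 0, np.float64(-2.78)], [1, np.float64(35.8), np.float64(0.8), np.float64(-1.6), 0, 0, np.float64(-2.78)], [1, np.float64(35.7), np.float64(2.5), np.float64(-1.6), 0, 0, np.float64(-2.78)], [1, np.float64(35.6), np.float64(4.2), np.float64(-1.6), 0, 0, np.float64(-2.78)], [1, np.float64(35.3), np.float64(5.9), np.float64(-1.6), 0, 0, np.float64(-2.78)]]
[[1, np.float64(35.3), np.float64(-5.4), np.float64(-2.0), 0, 0, -3.5], [1, np.float64(35.5), np.float64(-3.2), np.float64(-2.0), 0, 0, -3.5], [1, np.float64(35.7), np.float64(-1.1), np.float64(-2.0), 0, 0, -3.5], [1, np.float64(35.7), np.float64(1.1), np.float64(-2.0), 0, 0, -3.5], [1, np.float64(35.5), np.float64(3.3), np.float64(-2.0), 0, 0, -3.5], [1, np.float64(35.3), np.float64(5.5), np.float64(-2.0), 0, 0, -3.5], [1, np.float64(34.9), np.float64(7.6), np.float64(-2.0), 0, 0, -3.5], [1, np.float64(34.3), np.float64(9.7), np.float64(-2.0), 0, 0, -3.5], [1, np.float64(33.7), np.float64(11.8), np.float64(-2.0), 0, 0, -3.5], [1, np.float64(32.9), np.float64(13.8), np.float64(-2.0), 0, 0, -3.5]]
```

>>> {"op": "move_arm", "data": {
  "deltas": [
    [1, 33, -13, -2, 0, 0, -3],
    [1, 34, -11, -2, 0, 0, -3],
    [1, 35, -9, -2, 0, 0, -3],
    [1, 35, -8, -2, 0, 0, -3],
    [1, 35, -6, -2, 0, 0, -3],
    [1, 36, -4, -2, 0, 0, -3],
    [1, 36, -2, -2, 0, 0, -3],
    [1, 36, 0, -2, 0, 0, -3],
    [1, 36, 2, -2, 0, 0, -3],
    [1, 36, 4, -2, 0, 0, -3]
  ]
}}

```text
clock: 2.28
eef_pos: [0.3837, -0.1579, 0.3097]
tool_rot: [0.836, 0.548, 0.0, 0.0]
ft_force: [1.2, -0.8, 0.1]
grip_width: 0.0851
grasp_force: 0.0
```

>>> {"op": "move_arm", "data": {
  "deltas": [
    [1, 35, 3, -2, 0, 0, -3],
    [1, 35, 0, -2, 0, 0, -3],
    [1, 35, -2, -2, 0, 0, -3],
    [1, 36, 0, -2, 0, 0, -3.5],
    [1, 36, 2, -2, 0, 0, -3.5],
    [1, 36, 4, -2, 0, 0, -3.5],
    [1, 35, 6, -2, 0, 0, -3.5],
    [1, 35, 8, -2, 0, 0, -3.5],
    [1, 34, 10, -2, 0, 0, -3.5],
    [1, 34, 12, -2, 0, 0, -3.5]
  ]
}}

```text
clock: 3.12
eef_pos: [0.4813, 0.1837, 0.3295]
tool_rot: [0.643, 0.766, 0.0, 0.0]
ft_force: [0.7, -0.1, 0.6]
grip_width: 0.0854
grasp_force: 0.0
```

```bash
sed -i 's/    print(out)/    print([[float(v) for v in r] for r in out])/' h.py
python3 - <<'E'
from h import *
rows([.45,.25,.34],105,5,1)
cv2.imwrite('pics/w0.png',bot.camera('wrist'))
o=bot.get_obs();print(o['clock'],o['eef_pos'],yaw()); c=bot.calibration('wrist');print(c)
for X in [(.5293,.2732,.022),(.5213,.2105,.107),(.4915,.3215,.093),(.475,.2578,.093)]: print(proj('wrist',X,c))
E
```

```text
[[1.0, 14.2, -3.9, -2.1, 0.0, 0.0, -1.0], [1.0, 14.2, -3.6, -2.1, 0.0, 0.0, -1.0], [1.0, 14.3, -3.4, -2.1, 0.0, 0.0, -1.0], [1.0, 14.3, -3.1, -2.1, 0.0, 0.0, -1.0], [1.0, 14.4, -2.9, -2.1, 0.0, 0.0, -1.0]]
3.1667 [0.48266623 0.18962405 0.32883067] 100.44491429675556
{'K': array([[303.95621587,   0.        , 275.02802907],
       [  0.        , 303.95621587, 207.3032474 ],
       [  0.        ,   0.        ,   1.        ]]), 'position': array([0.46670175, 0.27255229, 0.46326478]), 'orientation': array([0.98229243, 0.08986229, 0.01600642, 0.16361584])}
[318.90337502 111.29174345]
[310.21137514 166.39768384]
[304.43865211  61.39500334]
[279.06666018 117.57035467]
```

View pics/w0.png

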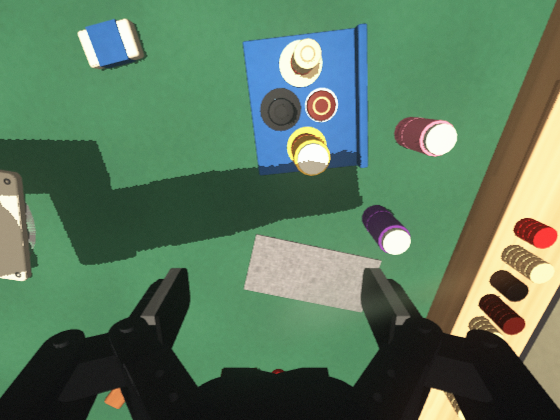

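The wrist view shows the cream column (308,54), striker (321,105), black (280,110) and yellow tin (313,157). The arm was still moving, so I retake the picture at rest, nearer.

>>> {"op": "move_arm", "data": {
  "deltas": [
    [1, 15, -3, 5, 0, 0, -1],
    [1, 15, -3, 5, 0, 0, -1],
    [1, 15, -3, 5, 0, 0, -1],
    [1, 15, -3, 5, 0, 0, -1],
    [1, 10, -3, 5, 0, 0, -0.6],
    [1, 0, 0, 0, 0, 0, 0],
    [1, 0, 0, 0, 0, 0, 0],
    [1, 0, 0, 0, 0, 0, 0]
  ]
}}

```text
clock: 3.83
eef_pos: [0.4527, 0.2468, 0.3046]
tool_rot: [0.613, 0.79, 0.0, 0.0]
ft_force: [-0.6, 0.6, -0.8]
grip_width: 0.0855
grasp_force: 0.0
```

Run:
```python
from h import *
c=bot.calibration('wrist');im=bot.camera('wrist');cv2.imwrite('pics/w1.png',im)
o=bot.get_obs();print(o['clock'],o['eef_pos'],yaw())
for X in [(.5293,.2732,.022),(.5213,.2105,.107),(.4915,.3215,.093),(.475,.2578,.093)]: print(proj('wrist',X,c).round(1))
cv2.imwrite('pics/w1c.png',cv2.resize(im[40:280,180:420],(600,600),interpolation=cv2.INTER_CUBIC))
```

```text
3.8833 [0.45286325 0.24669933 0.30476018] 104.36773978614768
[333.7 161.7]
[323.9 224.8]
[326.4 123. ]
[296.2 174.4]
```

View pics/w1c.png

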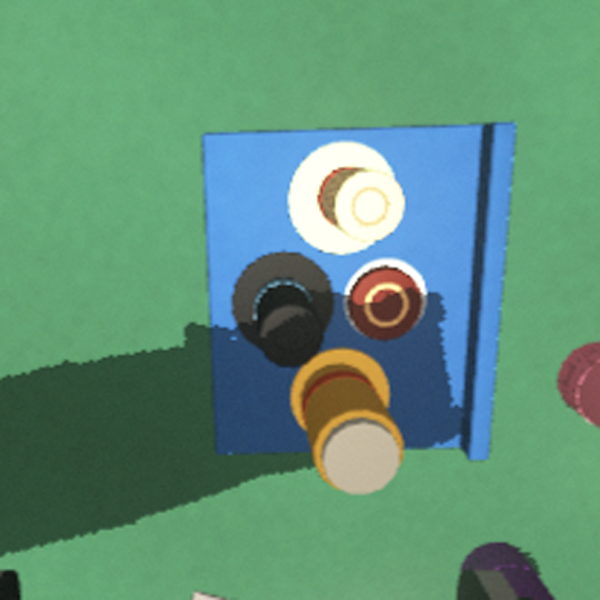

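The crop matches the predictions to within a pixel or two, so the positions are good. Next: disc centres and the pick plan for the tin.

Run:
```python
from h import *
c=bot.calibration('wrist')
for n,uv,z in [('hc',(345,197),.012),('hb',(282,304),.012),('ht',(340,392),.012),('st',(386,302),.022),('ct',(369,206),.093),('bt',(291,336),.093),('tt',(360,456),.107)]:
    print(n,ray('wrist',(uv[0]/2.5+180-.3,uv[1]/2.5+40-.3),z,c).round(4))
rows([.521,.211,.17],105,5,1)
```

```text
hc [0.4928 0.3224 0.012 ]
hb [0.4754 0.2579 0.012 ]
ht [0.5223 0.2163 0.012 ]
st [0.5296 0.2749 0.022 ]
ct [0.4925 0.3226 0.093 ]
bt [0.475 0.258 0.093]
tt [0.5203 0.2135 0.107 ]
[[1.0, -10.3, 11.4, 27.0, 0.0, 0.0, -0.13], [1.0, -10.3, 11.4, 27.0, 0.0, 0.0, -0.13], [1.0, -10.3, 11.4, 27.0, 0.0, 0.0, -0.13], [1.0, -10.4, 11.4, 27.0, 0.0, 0.0, -0.13], [1.0, -10.4, 11.3, 27.0, 0.0, 0.0, -0.13]]
```

>>> {"op": "move_arm", "data": {
  "deltas": [
    [1, -10, 11, 27, 0, 0, 0],
    [1, -10, 11, 27, 0, 0, 0],
    [1, -10, 11, 27, 0, 0, 0],
    [1, -10, 11, 27, 0, 0, 0],
    [1, -11, 12, 27, 0, 0, 0],
    [1, 0, 0, 0, 0, 0, 0],
    [1, 0, 0, 0, 0, 0, 0]
  ]
}}

```text
clock: 4.47
eef_pos: [0.519, 0.2103, 0.1679]
tool_rot: [0.614, 0.79, -0.002, -0.001]
ft_force: [0.2, -0.1, 1.8]
grip_width: 0.0855
grasp_force: 0.0
```

Run:
```python
from h import *
rows([.5212,.2125,.058],105,5,1)
```

```text
[[1.0, 0.3, 0.5, 22.0, 0.0, 0.0, -0.14], [1.0, 0.3, 0.5, 22.0, 0.0, 0.0, -0.14], [1.0, 0.3, 0.5, 22.0, 0.0, 0.0, -0.14], [1.0, 0.3, 0.5, 22.0, 0.0, 0.0, -0.14], [1.0, 0.3, 0.5, 22.0, 0.0, 0.0, -0.14]]
```

>>> {"op": "move_arm", "data": {
  "deltas": [
    [1, 1, 1, 22, 0, 0, 0],
    [1, 1, 1, 22, 0, 0, 0],
    [1, 0, 1, 22, 0, 0, 0],
    [1, 0, 0, 22, 0, 0, 0],
    [1, 0, 0, 22, 0, 0, 0],
    [1, 0, 0, 0, 0, 0, 0],
    [1, 0, 0, 0, 0, 0, 0],
    [0, 0, 0, 0, 0, 0, 0],
    [0, 0, 0, 0, 0, 0, 0],
    [0, 0, 0, 0, 0, 0, 0]
  ]
}}

```text
clock: 5.3
eef_pos: [0.5232, 0.2152, 0.0615]
tool_rot: [0.613, 0.79, 0.002, 0.001]
ft_force: [-0.9, -0.7, -0.3]
grip_width: 0.0518
grasp_force: 0.0
```

>>> {"op": "move_arm", "data": {
  "deltas": [
    [0, 0, 0, 0, 0, 0, 0],
    [0, 0, 0, 0, 0, 0, 0],
    [0, 0, 0, 0, 0, 0, 0],
    [0, 0, 0, 0, 0, 0, 0]
  ]
}}

```text
clock: 5.63
eef_pos: [0.5225, 0.215, 0.0612]
tool_rot: [0.613, 0.79, 0.001, 0.001]
ft_force: [-1.6, -0.3, 5.5]
grip_width: 0.0434
grasp_force: 59.6
```

>>> {"op": "move_arm", "data": {
  "deltas": [
    [0, 0, 0, -10, 0, 0, 0],
    [0, 0, 0, -20, 0, 0, 0],
    [0, 0, 0, -25, 0, 0, 0],
    [0, 0, 0, -25, 0, 0, 0],
    [0, 0, 0, -20, 0, 0, 0],
    [0, 0, 0, 0, 0, 0, 0],
    [0, 0, 0, 0, 0, 0, 0]
  ]
}}

```text
clock: 6.22
eef_pos: [0.5227, 0.2149, 0.161]
tool_rot: [0.613, 0.79, 0.002, 0.001]
ft_force: [-0.2, 0.4, -2.0]
grip_width: 0.0429
grasp_force: 60.7
```

Run:
```python
from h import *
rows([.645,-.007,.15],176.5,14,0)
```

```text
[[0.0, -17.5, 4.5, 0.8, 0.0, 0.0, -5.15], [0.0, -17.9, 2.9, 0.8, 0.0, 0.0, -5.15], [0.0, -18.1, 1.3, 0.8, 0.0, 0.0, -5.15], [0.0, -18.1, -0.3, 0.8, 0.0, 0.0, -5.15], [0.0, -18.0, -1.9, 0.8, 0.0, 0.0, -5.15], [0.0, -17.7, -3.5, 0.8, 0.0, 0.0, -5.15], [0.0, -17.4, -5.1, 0.8, 0.0, 0.0, -5.15], [0.0, -16.8, -6.7, 0.8, 0.0, 0.0, -5.15], [0.0, -16.2, -8.1, 0.8, 0.0, 0.0, -5.15], [0.0, -15.4, -9.6, 0.8, 0.0, 0.0, -5.15], [0.0, -14.4, -10.9, 0.8, 0.0, 0.0, -5.15], [0.0, -13.4, -12.2, 0.8, 0.0, 0.0, -5.15], [0.0, -12.3, -13.3, 0.8, 0.0, 0.0, -5.15], [0.0, -11.0, -14.4, 0.8, 0.0, 0.0, -5.15]]
```

>>> {"op": "move_arm", "data": {
  "deltas": [
    [0, -17.5, 4.5, -1, 0, 0, -5],
    [0, -18, 3, -1, 0, 0, -5],
    [0, -18, 1, -1, 0, 0, -5],
    [0, -18, 0, -1, 0, 0, -5],
    [0, -18, -2, -1, 0, 0, -5],
    [0, -18, -3.5, 0, 0, 0, -5],
    [0, -17.5, -5, 0, 0, 0, -5],
    [0, -17, -6.5, 0, 0, 0, -5],
    [0, -16, -8, 0, 0, 0, -5],
    [0, -15.5, -9.5, 0, 0, 0, -5]
  ]
}}

```text
clock: 7.05
eef_pos: [0.607, 0.0542, 0.162]
tool_rot: [0.219, 0.976, -0.001, -0.002]
ft_force: [-0.2, -0.1, -2.2]
grip_width: 0.0432
grasp_force: 60.8
```

>>> {"op": "move_arm", "data": {
  "deltas": [
    [0, -14.5, -11, 0, 0, 0, -5],
    [0, -13.5, -12, 0, 0, 0, -5],
    [0, -12.5, -13, 0, 0, 0, -6],
    [0, -11, -14.5, 0, 0, 0, -6],
    [0, 0, 0, 0, 0, 0, 0],
    [0, 0, 0, 0, 0, 0, 0],
    [0, 0, 0, 0, 0, 0, 0]
  ]
}}

```text
clock: 7.63
eef_pos: [0.6406, -0.0088, 0.1626]
tool_rot: [0.032, 0.999, 0.0, -0.002]
ft_force: [-0.4, 0.6, -1.8]
grip_width: 0.0427
grasp_force: 60.8
```

Run:
```python
from h import *
rows([.645,-.007,.055],176.5,6,0);print(yaw())
```

```text
[[0.0, -0.7, 0.3, 17.9, 0.0, 0.0, -0.02], [0.0, -0.7, 0.3, 17.9, 0.0, 0.0, -0.02], [0.0, -0.7, 0.3, 17.9, 0.0, 0.0, -0.02], [0.0, -0.7, 0.3, 17.9, 0.0, 0.0, -0.02], [0.0, -0.7, 0.3, 17.9, 0.0, 0.0, -0.02], [0.0, -0.7, 0.3, 17.9, 0.0, 0.0, -0.02]]
176.36932325971915
```

>>> {"op": "move_arm", "data": {
  "deltas": [
    [0, -1, 0, 22, 0, 0, 0],
    [0, -1, 0, 25, 0, 0, 0],
    [0, -1, 0, 25, 0, 0, 0],
    [0, -1, 0, 22, 0, 0, 0],
    [0, 0, 0, 12, 0, 0, 0],
    [0, 0, 0, 0, 0, 0, 0],
    [0, 0, 0, 2, 0, 0, 0],
    [0, 0, 0, 1, 0, 0, 0],
    [0, 0, 0, 0, 0, 0, 0],
    [0, 0, 0, 0, 0, 0, 0]
  ]
}}

```text
clock: 8.47
eef_pos: [0.6468, -0.0092, 0.057]
tool_rot: [0.031, 1.0, 0.0, 0.001]
ft_force: [-0.0, -0.6, -1.9]
grip_width: 0.043
grasp_force: 60.9
```

>>> {"op": "move_arm", "data": {
  "deltas": [
    [0, 0, 0, 2, 0, 0, 0],
    [0, 0, 0, 2, 0, 0, 0],
    [0, 0, 0, 0, 0, 0, 0],
    [0, 0, 0, 0, 0, 0, 0]
  ]
}}

```text
clock: 8.8
eef_pos: [0.6465, -0.0094, 0.0523]
tool_rot: [0.031, 1.0, 0.0, 0.001]
ft_force: [0.0, 0.5, 1.7]
grip_width: 0.0429
grasp_force: 60.7
```

>>> {"op": "move_arm", "data": {
  "deltas": [
    [0.6, 0, 0, 0, 0, 0, 0],
    [0.7, 0, 0, 0, 0, 0, 0],
    [1, 0, 0, 0, 0, 0, 0],
    [1, 0, 0, 0, 0, 0, 0],
    [1, 0, 0, -10, 0, 0, 0],
    [1, 0, 0, -30, 0, 0, 0],
    [1, 0, 0, -35, 0, 0, 0],
    [1, 0, 0, -35, 0, 0, 0],
    [1, 0, 0, 0, 0, 0, 0],
    [1, 0, 0, 0, 0, 0, 0]
  ]
}}

```text
clock: 9.63
eef_pos: [0.648, -0.0093, 0.1657]
tool_rot: [0.031, 1.0, 0.0, 0.004]
ft_force: [-0.1, -0.4, 0.3]
grip_width: 0.0856
grasp_force: 0.0
```

Run:
```python
from h import *
print(bot.get_obs()['eef_pos'])
rows([.492,.3222,.165],105,14,1)
```

```text
[ 0.6479985  -0.00928326  0.16567927]
[[1.0, 12.6, 22.9, 0.0, 0.0, 0.0, 5.1], [1.0, 14.6, 21.7, 0.0, 0.0, 0.0, 5.1], [1.0, 16.5, 20.3, 0.0, 0.0, 0.0, 5.1], [1.0, 18.2, 18.8, 0.0, 0.0, 0.0, 5.1], [1.0, 19.8, 17.1, 0.0, 0.0, 0.0, 5.1], [1.0, 21.2, 15.3, 0.0, 0.0, 0.0, 5.1], [1.0, 22.5, 13.3, 0.0, 0.0, 0.0, 5.1], [1.0, 23.6, 11.3, 0.0, 0.0, 0.0, 5.1], [1.0, 24.5, 9.1, 0.0, 0.0, 0.0, 5.1], [1.0, 25.2, 6.9, 0.0, 0.0, 0.0, 5.1], [1.0, 25.8, 4.6, 0.0, 0.0, 0.0, 5.1], [1.0, 26.1, 2.3, 0.0, 0.0, 0.0, 5.1], [1.0, 26.2, 0.0, 0.0, 0.0, 0.0, 5.1], [1.0, 26.1, -2.3, 0.0, 0.0, 0.0, 5.1]]
```

>>> {"op": "move_arm", "data": {
  "deltas": [
    [1, 12.5, 23, 0, 0, 0, 5],
    [1, 14.5, 21.5, 0, 0, 0, 5],
    [1, 16.5, 20, 0, 0, 0, 5],
    [1, 18, 19, 0, 0, 0, 5],
    [1, 20, 17, 0, 0, 0, 5],
    [1, 21, 15, 0, 0, 0, 5],
    [1, 22.5, 13.5, 0, 0, 0, 5],
    [1, 23.5, 11.5, 0, 0, 0, 5],
    [1, 24.5, 9, 0, 0, 0, 5],
    [1, 25, 7, 0, 0, 0, 5]
  ]
}}

```text
clock: 10.47
eef_pos: [0.5314, 0.2265, 0.1601]
tool_rot: [0.453, 0.892, -0.001, -0.001]
ft_force: [0.0, -0.1, -0.1]
grip_width: 0.0851
grasp_force: 0.0
```

>>> {"op": "move_arm", "data": {
  "deltas": [
    [1, 26, 4.5, 0, 0, 0, 5],
    [1, 26, 2.5, 0, 0, 0, 5],
    [1, 26, 0, 0, 0, 0, 5],
    [1, 26, -2.5, 0, 0, 0, 6],
    [1, 0, 0, 0, 0, 0, 0],
    [1, 0, 0, 0, 0, 0, 0]
  ]
}}

```text
clock: 10.97
eef_pos: [0.485, 0.3202, 0.1602]
tool_rot: [0.604, 0.797, -0.001, -0.0]
ft_force: [0.4, -0.4, 0.2]
grip_width: 0.0852
grasp_force: 0.0
```

Run:
```python
from h import *
rows([.492,.3222,.055],105,5,1);print(yaw())
```

```text
[[1.0, -0.0, 1.5, 21.0, 0.0, 0.0, 0.13], [1.0, 0.0, 1.5, 21.0, 0.0, 0.0, 0.13], [1.0, 0.0, 1.5, 21.0, 0.0, 0.0, 0.13], [1.0, 0.0, 1.5, 21.0, 0.0, 0.0, 0.13], [1.0, 0.0, 1.5, 21.0, 0.0, 0.0, 0.13]]
105.65330205937376
```

>>> {"op": "move_arm", "data": {
  "deltas": [
    [1, 0, 3, 0, 0, 0, 0.5],
    [1, 0, 3, 20, 0, 0, 0],
    [1, 0, 1, 22, 0, 0, 0],
    [1, 0, 0, 22, 0, 0, 0],
    [1, 0, 0, 22, 0, 0, 0],
    [1, 0, 0, 20, 0, 0, 0],
    [1, 0, 0, 0, 0, 0, 0],
    [0, 0, 0, 0, 0, 0, 0],
    [0, 0, 0, 0, 0, 0, 0],
    [0, 0, 0, 0, 0, 0, 0]
  ]
}}

```text
clock: 11.8
eef_pos: [0.4946, 0.3216, 0.057]
tool_rot: [0.61, 0.793, 0.001, 0.001]
ft_force: [-1.1, -0.4, -0.3]
grip_width: 0.0513
grasp_force: 0.0
```

>>> {"op": "move_arm", "data": {
  "deltas": [
    [0, 0, 0, 0, 0, 0, 0],
    [0, 0, 0, 0, 0, 0, 0],
    [0, 0, 0, 0, 0, 0, 0],
    [0, 0, 0, 0, 0, 0, 0],
    [0, 0, 0, 0, 0, 0, 0],
    [0, 0, 0, 0, 0, 0, 0]
  ]
}}

```text
clock: 12.3
eef_pos: [0.4941, 0.3218, 0.0569]
tool_rot: [0.609, 0.793, 0.001, 0.001]
ft_force: [-0.5, -1.2, 7.0]
grip_width: 0.0298
grasp_force: 58.9
```

>>> {"op": "move_arm", "data": {
  "deltas": [
    [0, 0, 0, -10, 0, 0, 0],
    [0, 0, 0, -20, 0, 0, 0],
    [0, 0, 0, -25, 0, 0, 0],
    [0, 0, 0, -25, 0, 0, 0],
    [0, 0, 0, -25, 0, 0, 0],
    [0, 0, 0, 0, 0, 0, 0],
    [0, 0, 0, 0, 0, 0, 0]
  ]
}}

```text
clock: 12.88
eef_pos: [0.4941, 0.3221, 0.1626]
tool_rot: [0.609, 0.793, 0.002, 0.001]
ft_force: [-0.4, -0.5, -1.3]
grip_width: 0.0296
grasp_force: 59.2
```

Run:
```python
from h import *
rows([.577,-.005,.162],176.5,16,0)
```

```text
[[0.0, -21.1, -0.3, 0.0, 0.0, 0.0, -4.47], [0.0, -21.0, -1.9, 0.0, 0.0, 0.0, -4.47], [0.0, -20.8, -3.5, 0.0, 0.0, 0.0, -4.47], [0.0, -20.5, -5.2, 0.0, 0.0, 0.0, -4.47], [0.0, -20.0, -6.7, 0.0, 0.0, 0.0, -4.47], [0.0, -19.4, -8.3, 0.0, 0.0, 0.0, -4.47], [0.0, -18.7, -9.8, 0.0, 0.0, 0.0, -4.47], [0.0, -17.9, -11.2, 0.0, 0.0, 0.0, -4.47], [0.0, -17.0, -12.5, 0.0, 0.0, 0.0, -4.47], [0.0, -15.9, -13.8, 0.0, 0.0, 0.0, -4.47], [0.0, -14.8, -15.0, 0.0, 0.0, 0.0, -4.47], [0.0, -13.6, -16.1, 0.0, 0.0, 0.0, -4.47], [0.0, -12.3, -17.1, 0.0, 0.0, 0.0, -4.47], [0.0, -10.9, -18.1, 0.0, 0.0, 0.0, -4.47], [0.0, -9.5, -18.8, 0.0, 0.0, 0.0, -4.47], [0.0, -8.0, -19.5, 0.0, 0.0, 0.0, -4.47]]
```

>>> {"op": "move_arm", "data": {
  "deltas": [
    [0, -21, 0, 0, 0, 0, -4.5],
    [0, -21, -2, 0, 0, 0, -4.5],
    [0, -21, -3.5, 0, 0, 0, -4.5],
    [0, -20.5, -5, 0, 0, 0, -4.5],
    [0, -20, -6.5, 0, 0, 0, -4.5],
    [0, -19.5, -8.5, 0, 0, 0, -4.5],
    [0, -18.5, -10, 0, 0, 0, -4.5],
    [0, -18, -11, 0, 0, 0, -4.5],
    [0, -17, -12.5, 0, 0, 0, -4.5],
    [0, -16, -14, 0, 0, 0, -4.5]
  ]
}}

```text
clock: 13.72
eef_pos: [0.5448, 0.1156, 0.1587]
tool_rot: [0.257, 0.966, -0.001, -0.002]
ft_force: [0.6, 0.3, -0.8]
grip_width: 0.0298
grasp_force: 59.1
```

>>> {"op": "move_arm", "data": {
  "deltas": [
    [0, -15, -15, 0, 0, 0, -4.5],
    [0, -13.5, -16, 0, 0, 0, -4.5],
    [0, -12.5, -17, 0, 0, 0, -4.5],
    [0, -11, -18, 0, 0, 0, -4.5],
    [0, -9.5, -19, 0, 0, 0, -4.5],
    [0, -8, -19.5, 0, 0, 0, -4],
    [0, 0, 0, 0, 0, 0, 0],
    [0, 0, 0, 0, 0, 0, 0],
    [0, 0, 0, 0, 0, 0, 0]
  ]
}}

```text
clock: 14.47
eef_pos: [0.5773, -0.0054, 0.1591]
tool_rot: [0.032, 1.0, 0.0, -0.001]
ft_force: [-0.8, 0.4, -1.2]
grip_width: 0.0298
grasp_force: 59.2
```

Run:
```python
from h import *
rows([.577,-.005,.050],176.5,6,0);print(yaw(),bot.get_obs()['grip_width'])
```

```text
[[0.0, 0.0, 0.1, 18.2, 0.0, 0.0, -0.02], [0.0, 0.0, 0.1, 18.2, 0.0, 0.0, -0.02], [0.0, 0.0, 0.1, 18.2, 0.0, 0.0, -0.02], [0.0, 0.0, 0.1, 18.2, 0.0, 0.0, -0.02], [0.0, 0.0, 0.1, 18.2, 0.0, 0.0, -0.02], [0.0, 0.0, 0.1, 18.2, 0.0, 0.0, -0.02]]
176.38934210199437 0.029759289495700406
```

>>> {"op": "move_arm", "data": {
  "deltas": [
    [0, 0, 0, 20, 0, 0, 0],
    [0, 0, 0, 25, 0, 0, 0],
    [0, 0, 0, 25, 0, 0, 0],
    [0, 0, 0, 25, 0, 0, 0],
    [0, 0, 0, 12, 0, 0, 0],
    [0, 0, 0, 0, 0, 0, 0],
    [0, 0, 0, 2, 0, 0, 0],
    [0, 0, 0, 0, 0, 0, 0],
    [0, 0, 0, 0, 0, 0, 0]
  ]
}}

```text
clock: 15.22
eef_pos: [0.5791, -0.0053, 0.0525]
tool_rot: [0.031, 1.0, 0.0, 0.001]
ft_force: [0.3, 0.4, -0.2]
grip_width: 0.0297
grasp_force: 59.4
```

>>> {"op": "move_arm", "data": {
  "deltas": [
    [0, 0, 0, 2, 0, 0, 0],
    [0, 0, 0, 2, 0, 0, 0],
    [0, 0, 0, 0.5, 0, 0, 0],
    [0, 0, 0, 0, 0, 0, 0],
    [0, 0, 0, 0, 0, 0, 0]
  ]
}}

```text
clock: 15.63
eef_pos: [0.579, -0.0057, 0.0479]
tool_rot: [0.031, 1.0, 0.0, 0.001]
ft_force: [0.0, 0.0, 5.7]
grip_width: 0.0299
grasp_force: 59.9
```

>>> {"op": "move_arm", "data": {
  "deltas": [
    [0.5, 0, 0, 0, 0, 0, 0],
    [0.6, 0, 0, 0, 0, 0, 0],
    [1, 0, 0, 0, 0, 0, 0],
    [1, 0, 0, 0, 0, 0, 0],
    [1, 0, 0, -10, 0, 0, 0],
    [1, 0, 0, -30, 0, 0, 0],
    [1, 0, 0, -40, 0, 0, 0],
    [1, 0, 0, -35, 0, 0, 0],
    [1, 0, 0, 0, 0, 0, 0],
    [1, 0, 0, 0, 0, 0, 0]
  ]
}}

```text
clock: 16.47
eef_pos: [0.5804, -0.0058, 0.1655]
tool_rot: [0.031, 1.0, 0.0, 0.004]
ft_force: [0.1, 0.6, -0.8]
grip_width: 0.0853
grasp_force: 0.0
```

Run:
```python
from h import *
rows([.475,.258,.162],105,12,1)
```

```text
[[1.0, 10.1, 21.4, 0.3, 0.0, 0.0, 5.95], [1.0, 12.3, 20.2, 0.3, 0.0, 0.0, 5.95], [1.0, 14.3, 18.8, 0.3, 0.0, 0.0, 5.95], [1.0, 16.2, 17.3, 0.3, 0.0, 0.0, 5.95], [1.0, 17.9, 15.5, 0.3, 0.0, 0.0, 5.95], [1.0, 19.4, 13.5, 0.3, 0.0, 0.0, 5.95], [1.0, 20.7, 11.5, 0.3, 0.0, 0.0, 5.95], [1.0, 21.8, 9.2, 0.3, 0.0, 0.0, 5.95], [1.0, 22.6, 6.9, 0.3, 0.0, 0.0, 5.95], [1.0, 23.2, 4.5, 0.3, 0.0, 0.0, 5.95], [1.0, 23.6, 2.1, 0.3, 0.0, 0.0, 5.95], [1.0, 23.7, -0.3, 0.3, 0.0, 0.0, 5.95]]
```

>>> {"op": "move_arm", "data": {
  "deltas": [
    [1, 10, 21.5, 0, 0, 0, 6],
    [1, 12.5, 20, 0, 0, 0, 6],
    [1, 14.5, 19, 0, 0, 0, 6],
    [1, 16, 17, 0, 0, 0, 6],
    [1, 18, 15.5, 0, 0, 0, 6],
    [1, 19.5, 13.5, 0, 0, 0, 6],
    [1, 20.5, 11.5, 0, 0, 0, 6],
    [1, 22, 9, 0, 0, 0, 6],
    [1, 22.5, 7, 0, 0, 0, 6],
    [1, 23, 4.5, 0, 0, 0, 6]
  ]
}}

```text
clock: 17.3
eef_pos: [0.4893, 0.2144, 0.1603]
tool_rot: [0.529, 0.849, -0.001, -0.001]
ft_force: [0.2, 0.4, 0.0]
grip_width: 0.0853
grasp_force: 0.0
```

>>> {"op": "move_arm", "data": {
  "deltas": [
    [1, 23.5, 2, 0, 0, 0, 6],
    [1, 23.5, 0, 0, 0, 0, 5.5],
    [1, 0, 0, 0, 0, 0, 0],
    [1, 0, 0, 0, 0, 0, 0],
    [1, 0, 0, 0, 0, 0, 0]
  ]
}}

```text
clock: 17.72
eef_pos: [0.4735, 0.2572, 0.1608]
tool_rot: [0.609, 0.793, -0.001, -0.0]
ft_force: [-0.1, -0.0, -0.7]
grip_width: 0.0856
grasp_force: 0.0
```

Run:
```python
from h import *
rows([.474,.258,.055],105,5,1);print(yaw())
```

```text
[[1.0, 0.1, 0.1, 21.2, 0.0, 0.0, 0.0], [1.0, 0.1, 0.1, 21.2, 0.0, 0.0, 0.0], [1.0, 0.1, 0.1, 21.2, 0.0, 0.0, 0.0], [1.0, 0.1, 0.1, 21.2, 0.0, 0.0, 0.0], [1.0, 0.1, 0.1, 21.2, 0.0, 0.0, 0.0]]
105.00419041827291
```

>>> {"op": "move_arm", "data": {
  "deltas": [
    [1, 0, 0, 20, 0, 0, 0],
    [1, 0, 0, 22, 0, 0, 0],
    [1, 0, 0, 22, 0, 0, 0],
    [1, 0, 0, 22, 0, 0, 0],
    [1, 0, 0, 18, 0, 0, 0],
    [1, 0, 0, 0, 0, 0, 0],
    [1, 0, 0, 0, 0, 0, 0],
    [0, 0, 0, 0, 0, 0, 0],
    [0, 0, 0, 0, 0, 0, 0],
    [0, 0, 0, 0, 0, 0, 0]
  ]
}}

```text
clock: 18.55
eef_pos: [0.4753, 0.2582, 0.0593]
tool_rot: [0.609, 0.793, 0.001, 0.001]
ft_force: [-0.3, -0.2, 0.4]
grip_width: 0.0518
grasp_force: 0.0
```

>>> {"op": "move_arm", "data": {
  "deltas": [
    [0, 0, 0, 0, 0, 0, 0],
    [0, 0, 0, 0, 0, 0, 0],
    [0, 0, 0, 0, 0, 0, 0],
    [0, 0, 0, 0, 0, 0, 0],
    [0, 0, 0, 0, 0, 0, 0],
    [0, 0, 0, 0, 0, 0, 0]
  ]
}}

```text
clock: 19.05
eef_pos: [0.4749, 0.2582, 0.0589]
tool_rot: [0.609, 0.793, 0.001, 0.001]
ft_force: [0.4, -0.7, 5.6]
grip_width: 0.0293
grasp_force: 59.0
```

>>> {"op": "move_arm", "data": {
  "deltas": [
    [0, 0, 0, -10, 0, 0, 0],
    [0, 0, 0, -20, 0, 0, 0],
    [0, 0, 0, -25, 0, 0, 0],
    [0, 0, 0, -25, 0, 0, 0],
    [0, 0, 0, -25, 0, 0, 0],
    [0, 0, 0, 0, 0, 0, 0],
    [0, 0, 0, 0, 0, 0, 0]
  ]
}}

```text
clock: 19.63
eef_pos: [0.475, 0.2584, 0.1647]
tool_rot: [0.609, 0.793, 0.002, 0.001]
ft_force: [-0.3, -0.3, -1.9]
grip_width: 0.0298
grasp_force: 59.3
```

Run:
```python
from h import *
rows([.509,-.001,.164],176.5,14,0)
```

```text
[[0.0, -18.5, -2.4, 0.1, 0.0, 0.0, -5.11], [0.0, -18.2, -4.1, 0.1, 0.0, 0.0, -5.11], [0.0, -17.8, -5.7, 0.1, 0.0, 0.0, -5.11], [0.0, -17.2, -7.2, 0.1, 0.0, 0.0, -5.11], [0.0, -16.5, -8.8, 0.1, 0.0, 0.0, -5.11], [0.0, -15.7, -10.2, 0.1, 0.0, 0.0, -5.11], [0.0, -14.7, -11.5, 0.1, 0.0, 0.0, -5.11], [0.0, -13.6, -12.8, 0.1, 0.0, 0.0, -5.11], [0.0, -12.4, -14.0, 0.1, 0.0, 0.0, -5.11], [0.0, -11.1, -15.0, 0.1, 0.0, 0.0, -5.11], [0.0, -9.7, -16.0, 0.1, 0.0, 0.0, -5.11], [0.0, -8.3, -16.8, 0.1, 0.0, 0.0, -5.11], [0.0, -6.8, -17.4, 0.1, 0.0, 0.0, -5.11], [0.0, -5.2, -18.0, 0.1, 0.0, 0.0, -5.11]]
```

Black was gripped with the TCP at (.4749,.2582,.0589), so contact on the mat should come at z .0499.

>>> {"op": "move_arm", "data": {
  "deltas": [
    [0, -18.5, -2.5, 0, 0, 0, -5],
    [0, -18, -4, 0, 0, 0, -5],
    [0, -18, -5.5, 0, 0, 0, -5],
    [0, -17, -7, 0, 0, 0, -5],
    [0, -16.5, -9, 0, 0, 0, -5],
    [0, -15.5, -10, 0, 0, 0, -5],
    [0, -14.5, -11.5, 0, 0, 0, -5],
    [0, -13.5, -13, 0, 0, 0, -5],
    [0, -12.5, -14, 0, 0, 0, -5],
    [0, -11, -15, 0, 0, 0, -5]
  ]
}}

```text
clock: 20.47
eef_pos: [0.4952, 0.0719, 0.1612]
tool_rot: [0.215, 0.977, -0.001, -0.002]
ft_force: [0.8, 0.0, -0.7]
grip_width: 0.0297
grasp_force: 59.3
```

>>> {"op": "move_arm", "data": {
  "deltas": [
    [0, -9.5, -16, 0, 0, 0, -5],
    [0, -8.5, -17, 0, 0, 0, -5],
    [0, -7, -17.5, 0, 0, 0, -5.5],
    [0, -5, -18, 0, 0, 0, -6],
    [0, 0, 0, 0, 0, 0, 0],
    [0, 0, 0, 0, 0, 0, 0],
    [0, 0, 0, 0, 0, 0, 0]
  ]
}}

```text
clock: 21.05
eef_pos: [0.5037, -0.0014, 0.1618]
tool_rot: [0.032, 0.999, 0.0, -0.001]
ft_force: [-0.4, -0.7, -0.2]
grip_width: 0.0297
grasp_force: 59.4
```

Run:
```python
from h import *
rows([.509,-.001,.0499],176.5,6,0);print(yaw())
```

```text
[[0.0, -0.9, 0.1, 18.7, 0.0, 0.0, -0.02], [0.0, -0.9, 0.1, 18.7, 0.0, 0.0, -0.02], [0.0, -0.9, 0.1, 18.7, 0.0, 0.0, -0.02], [0.0, -0.9, 0.1, 18.7, 0.0, 0.0, -0.02], [0.0, -0.9, 0.1, 18.7, 0.0, 0.0, -0.02], [0.0, -0.9, 0.1, 18.7, 0.0, 0.0, -0.02]]
176.35904398307125
```

>>> {"op": "move_arm", "data": {
  "deltas": [
    [0, -1, 0, 20, 0, 0, 0],
    [0, -1, 0, 25, 0, 0, 0],
    [0, -1, 0, 25, 0, 0, 0],
    [0, -1, 0, 25, 0, 0, 0],
    [0, 0, 0, 13, 0, 0, 0],
    [0, 0, 0, 2, 0, 0, 0],
    [0, 0, 0, 1, 0, 0, 0],
    [0, 0, 0, 0, 0, 0, 0],
    [0, 0, 0, 0, 0, 0, 0],
    [0, 0, 0, 0, 0, 0, 0]
  ]
}}

```text
clock: 21.88
eef_pos: [0.5093, -0.0017, 0.0528]
tool_rot: [0.031, 1.0, 0.0, 0.001]
ft_force: [-0.1, -0.2, -0.2]
grip_width: 0.0302
grasp_force: 59.8
```

>>> {"op": "move_arm", "data": {
  "deltas": [
    [0, 0, 0, 2, 0, 0, 0],
    [0, 0, 0, 1, 0, 0, 0],
    [0, 0, 0, 0, 0, 0, 0],
    [0, 0, 0, 0, 0, 0, 0]
  ]
}}

```text
clock: 22.22
eef_pos: [0.5093, -0.0019, 0.0499]
tool_rot: [0.031, 1.0, 0.0, 0.001]
ft_force: [-0.6, 1.4, 5.5]
grip_width: 0.0297
grasp_force: 60.3
```

>>> {"op": "move_arm", "data": {
  "deltas": [
    [0.5, 0, 0, 0, 0, 0, 0],
    [0.6, 0, 0, 0, 0, 0, 0],
    [1, 0, 0, 0, 0, 0, 0],
    [1, 0, 0, 0, 0, 0, 0],
    [1, 0, 0, -10, 0, 0, 0],
    [1, 0, 0, -30, 0, 0, 0],
    [1, 0, 0, -40, 0, 0, 0],
    [1, 0, 0, -35, 0, 0, 0],
    [1, 0, 0, 0, 0, 0, 0],
    [1, 0, 0, 0, 0, 0, 0]
  ]
}}

```text
clock: 23.05
eef_pos: [0.5107, -0.002, 0.1671]
tool_rot: [0.031, 1.0, 0.0, 0.003]
ft_force: [-0.1, 0.2, -0.7]
grip_width: 0.0853
grasp_force: 0.0
```

Run:
```python
from h import *
print(bot.get_obs()['eef_pos'])
rows([.5295,.274,.14],195,12,1)
```

```text
[ 0.51072755 -0.00195611  0.16710464]
[[1.0, -0.1, 23.0, 2.3, 0.0, 0.0, -1.55], [1.0, -0.8, 23.0, 2.3, 0.0, 0.0, -1.55], [1.0, -1.4, 23.0, 2.3, 0.0, 0.0, -1.55], [1.0, -2.0, 23.0, 2.3, 0.0, 0.0, -1.55], [1.0, -2.6, 22.9, 2.3, 0.0, 0.0, -1.55], [1.0, -3.2, 22.8, 2.3, 0.0, 0.0, -1.55], [1.0, -3.8, 22.7, 2.3, 0.0, 0.0, -1.55], [1.0, -4.5, 22.6, 2.3, 0.0, 0.0, -1.55], [1.0, -5.1, 22.5, 2.3, 0.0, 0.0, -1.55], [1.0, -5.7, 22.3, 2.3, 0.0, 0.0, -1.55], [1.0, -6.3, 22.2, 2.3, 0.0, 0.0, -1.55], [1.0, -6.9, 22.0, 2.3, 0.0, 0.0, -1.55]]
```

Run:
```python
from h import *
im=bot.camera('top');cv2.imwrite('pics/t1.png',im)
cv2.imwrite('pics/t1c.png',cv2.resize(im[110:270,90:310],(770,560),interpolation=cv2.INTER_CUBIC))
```

```text
(no output)
```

View pics/t1c.png

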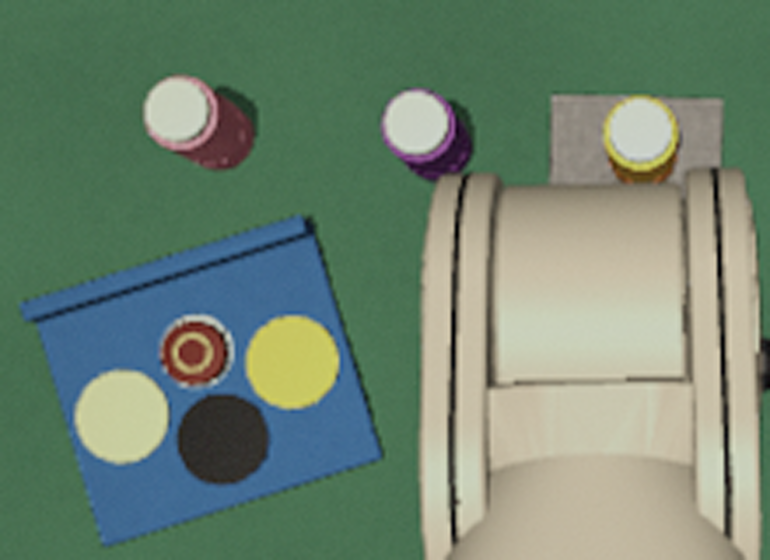

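>>> {"op": "move_arm", "data": {
  "deltas": [
    [1, 0, 23, 2, 0, 0, -1.5],
    [1, -1, 23, 2, 0, 0, -1.5],
    [1, -1.5, 23, 2, 0, 0, -1.5],
    [1, -2, 23, 2, 0, 0, -1.5],
    [1, -2.5, 23, 2, 0, 0, -1.5],
    [1, -3, 23, 2, 0, 0, -1.5],
    [1, -4, 22.5, 2, 0, 0, -1.5],
    [1, -4.5, 22.5, 2, 0, 0, -1.5],
    [1, -5, 22.5, 2, 0, 0, -1.5],
    [1, -5.5, 22, 2, 0, 0, -1.5]
  ]
}}

```text
clock: 23.93
eef_pos: [0.5236, 0.2281, 0.1416]
tool_rot: [-0.1, 0.995, -0.001, -0.002]
ft_force: [0.8, -0.1, 0.0]
grip_width: 0.0854
grasp_force: 0.0
```

>>> {"op": "move_arm", "data": {
  "deltas": [
    [1, -6, 22, 2, 0, 0, -1.5],
    [0.7, -7, 22, 2, 0, 0, -2],
    [0.7, 0, 0, 0, 0, 0, 0],
    [0.7, 0, 0, 0, 0, 0, 0],
    [0.7, 0, 0, 0, 0, 0, 0]
  ]
}}

```text
clock: 24.35
eef_pos: [0.5273, 0.2724, 0.1382]
tool_rot: [-0.13, 0.992, -0.001, -0.002]
ft_force: [-0.2, -0.2, 0.6]
grip_width: 0.0593
grasp_force: 0.0
```

Run:
```python
from h import *
f=lambda u,v:(u/3.5+90-.36,v/3.5+110-.36)
c=bot.calibration('wrist');im=bot.camera('wrist');print(yaw(),bot.get_obs()['eef_pos'])
cv2.imwrite('pics/w2.png',im);print(proj('wrist',(.5295,.274,.022),c))
rows([.5295,.274,.05],195,4,.7)
```

```text
-165.12069444360745 [0.52766145 0.27211832 0.13869063]
[276.01137773 208.4099111 ]
[[0.7, -0.6, 0.3, 22.2, 0.0, 0.0, -0.03], [0.7, -0.6, 0.3, 22.2, 0.0, 0.0, -0.03], [0.7, -0.6, 0.3, 22.2, 0.0, 0.0, -0.03], [0.7, -0.6, 0.3, 22.2, 0.0, 0.0, -0.03]]
```

View pics/w2.png

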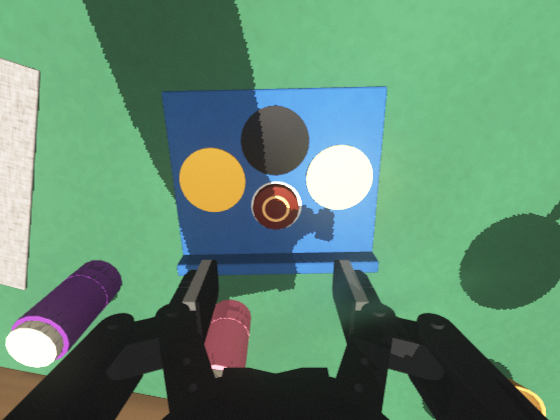

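The top view shows all three discs bare and the striker in place at crop (194,351), with the tin upright on the mat. The wrist view shows the striker at (277,205), as predicted.

Run:
```python
from h import *
f=lambda u,v:(u/3.5+90-.36,v/3.5+110-.36)
c=bot.calibration('wrist')
for n,u,w,z in [('st',(194,351),(277,205),.022),('hc',(122,416),(340,178),.012),('hb',(223,439),(275,140.5),.012),('ht',(293,362),(212,180),.012)]:
    print(n,ray('top',f(*u),z).round(4),ray('wrist',w,z,c).round(4))
rows([.528,.274,.04],195,5,.7)
```

```text
st [0.5298 0.2724 0.022 ] [0.5268 0.2738 0.022 ]
hc [0.4906 0.3211 0.012 ] [0.4916 0.3217 0.012 ]
hb [0.4743 0.2577 0.012 ] [0.475  0.2582 0.012 ]
ht [0.5216 0.2129 0.012 ] [0.5224 0.2134 0.012 ]
[[0.7, -0.2, 0.3, 19.7, 0.0, 0.0, -0.02], [0.7, -0.2, 0.3, 19.7, 0.0, 0.0, -0.02], [0.7, -0.2, 0.3, 19.7, 0.0, 0.0, -0.02], [0.7, -0.2, 0.3, 19.7, 0.0, 0.0, -0.02], [0.7, -0.2, 0.3, 19.7, 0.0, 0.0, -0.02]]
```

>>> {"op": "move_arm", "data": {
  "deltas": [
    [0.6, -1, 1, 20, 0, 0, 0],
    [0.6, 0, 0, 20, 0, 0, 0],
    [0.6, 0, 0, 20, 0, 0, 0],
    [0.6, 0, 0, 20, 0, 0, 0],
    [0.6, 0, 0, 20, 0, 0, 0],
    [0.6, 0, 0, 8, 0, 0, 0],
    [0.6, 0, 0, 0, 0, 0, 0],
    [0.6, 0, 0, 0, 0, 0, 0]
  ]
}}

```text
clock: 25.07
eef_pos: [0.5291, 0.2737, 0.0319]
tool_rot: [-0.129, 0.992, -0.0, -0.0]
ft_force: [-0.6, 0.1, 0.4]
grip_width: 0.0513
grasp_force: 0.0
```

>>> {"op": "move_arm", "data": {
  "deltas": [
    [0.6, 0, 0, 3, 0, 0, 0],
    [0.6, 0, 0, 3, 0, 0, 0],
    [0.6, 0, 0, 1, 0, 0, 0],
    [0.6, 0, 0, 0, 0, 0, 0],
    [0.6, 0, 0, 0, 0, 0, 0]
  ]
}}

```text
clock: 25.48
eef_pos: [0.5293, 0.2746, 0.0252]
tool_rot: [-0.13, 0.992, 0.0, 0.0]
ft_force: [0.2, 0.0, -1.0]
grip_width: 0.0514
grasp_force: 0.0
```

>>> {"op": "move_arm", "data": {
  "deltas": [
    [0.6, 0, 0, 2, 0, 0, 0],
    [0.6, 0, 0, 0, 0, 0, 0],
    [0.6, 0, 0, 0, 0, 0, 0]
  ]
}}

```text
clock: 25.73
eef_pos: [0.529, 0.2745, 0.0227]
tool_rot: [-0.13, 0.992, -0.0, -0.0]
ft_force: [-0.3, 0.0, -0.4]
grip_width: 0.0511
grasp_force: 0.0
```

>>> {"op": "move_arm", "data": {
  "deltas": [
    [0.4, 0, 0, 0, 0, 0, 0],
    [0.3, 0, 0, 0, 0, 0, 0],
    [0, 0, 0, 0, 0, 0, 0],
    [0, 0, 0, 0, 0, 0, 0],
    [0, 0, 0, 0, 0, 0, 0],
    [0, 0, 0, 0, 0, 0, 0]
  ]
}}

```text
clock: 26.23
eef_pos: [0.5294, 0.2747, 0.0234]
tool_rot: [-0.13, 0.992, 0.0, 0.0]
ft_force: [-1.2, -0.2, 5.8]
grip_width: 0.0375
grasp_force: 60.0
```

Run:
```python
from h import *
o=bot.get_obs();print(o['grip_width'],o['grasp_force'],o['eef_pos'],o['ft_force'])
cv2.imwrite('pics/w3.png',bot.camera('wrist')[150:420,100:460])
```

```text
0.037525669475259774 59.99700307846069 [0.52939522 0.27465823 0.02335212] [-1.21514988 -0.203634    5.79974316]
```

View pics/w3.png

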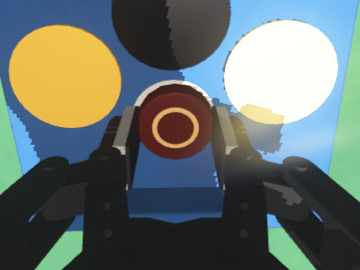

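The striker is seen between the pads. I lift gently and check the grip.

>>> {"op": "move_arm", "data": {
  "deltas": [
    [0, 0, 0, -3, 0, 0, 0],
    [0, 0, 0, -8, 0, 0, 0],
    [0, 0, 0, -15, 0, 0, 0],
    [0, 0, 0, -20, 0, 0, 0],
    [0, 0, 0, -20, 0, 0, 0],
    [0, 0, 0, -20, 0, 0, 0],
    [0, 0, 0, 0, 0, 0, 0],
    [0, 0, 0, 0, 0, 0, 0]
  ]
}}

```text
clock: 26.95
eef_pos: [0.5302, 0.2749, 0.1103]
tool_rot: [-0.13, 0.992, 0.001, 0.002]
ft_force: [0.8, -0.6, -1.9]
grip_width: 0.0375
grasp_force: 60.1
```

Run:
```python
from h import *
o=bot.get_obs();print(o['grip_width'],o['grasp_force'],o['eef_pos'],o['ft_force'])
w=bot.camera('wrist')[130:420,100:460];s=bot.camera('side');p=proj('side',o['eef_pos']);print(p)
x,y=int(p[0]),int(p[1]);s=cv2.resize(s[y-45:y+45,x-60:x+60],(386,290),interpolation=cv2.INTER_CUBIC)
cv2.imwrite('pics/w4.png',np.hstack([w,s]))
```

```text
0.03745398463216197 60.08923888206482 [0.53015115 0.27494122 0.11026448] [ 0.80788188 -0.62746526 -1.93596558]
[233.71462173 276.60821482]
```

View pics/w4.png

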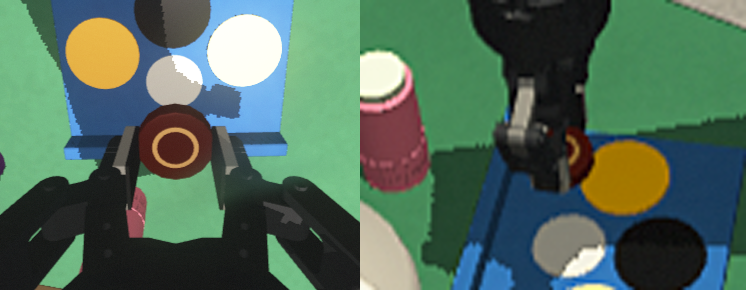

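Run:
```python
from h import *
c=bot.calibration('wrist');o=bot.get_obs()
im=bot.camera('wrist')
a=np.linspace(0,6.283,60)
ctr=ray('wrist',(277,279),.109,c);print('ring ctr',ctr,o['eef_pos'])
for tilt in (-15,-8,0,8,15):
  q=R.from_euler('z',15,degrees=True)*R.from_euler('y',tilt,degrees=True)
  for r in (.0205,.0135):
    P=np.array([proj('wrist',ctr+q.apply([r*np.cos(t),r*np.sin(t),0]),c) for t in a]);print(tilt,r,np.ptp(P[:,0]).round(1),np.ptp(P[:,1]).round(1),P.min(0).round(0))
hsv=cv2.cvtColor(im,cv2.COLOR_BGR2HSV)[225:325,225:330]
cv2.imwrite('pics/w5.png',cv2.resize(im[225:325,225:330],(630,600),interpolation=cv2.INTER_CUBIC))
```

```text
ring ctr [0.52753593 0.27519711 0.109     ] [0.5285134  0.27413782 0.10792275]
-15 0.0205 81.3 79.6 [236. 239.]
-15 0.0135 53.5 52.4 [250. 253.]
-8 0.0205 81.3 76.1 [236. 240.]
-8 0.0135 53.5 50.1 [250. 254.]
0 0.0205 81.3 70.6 [236. 242.]
0 0.0135 53.5 46.4 [250. 255.]
8 0.0205 81.4 63.8 [236. 245.]
8 0.0135 53.6 41.9 [250. 257.]
15 0.0205 81.4 56.8 [236. 248.]
15 0.0135 53.6 37.3 [250. 259.]
```

View pics/w5.png

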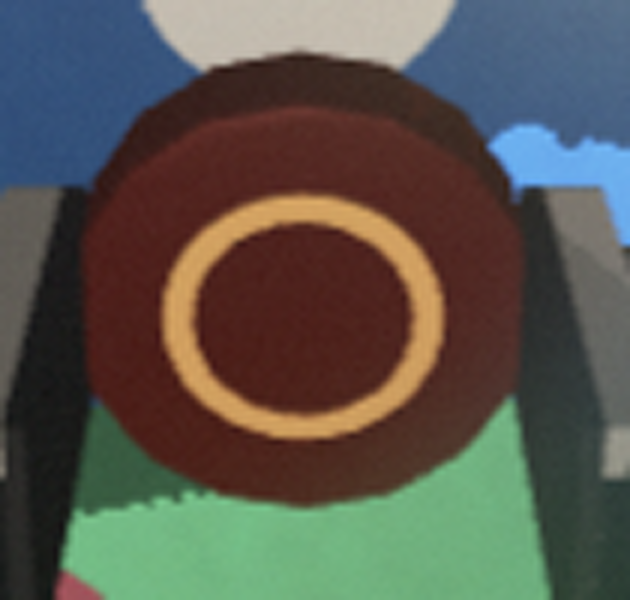

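The ring aspect is 0.87, matching the prediction for a flat disc, so the striker is held level. Now to the cube, high over the mat.

Run:
```python
from h import *
rows([.51,.22,.18],195,5,0)
rows([.490,-.270,.15],195,18,0,pos=[.51,.22,.18],y0=195)
```

```text
[[0.0, 6.3, -9.5, -14.5, 0.0, 0.0, -0.01], [0.0, 6.3, -9.5, -14.5, 0.0, 0.0, -0.01], [0.0, 6.3, -9.5, -14.5, 0.0, 0.0, -0.01], [0.0, 6.3, -9.5, -14.5, 0.0, 0.0, -0.01], [0.0, 6.3, -9.5, -14.5, 0.0, 0.0, -0.01]]
[[0.0, 8.1, -26.0, 1.7, 0.0, 0.0, 0.0], [0.0, 8.1, -26.0, 1.7, 0.0, 0.0, 0.0], [0.0, 8.1, -26.0, 1.7, 0.0, 0.0, 0.0], [0.0, 8.1, -26.0, 1.7, 0.0, 0.0, 0.0], [0.0, 8.1, -26.0, 1.7, 0.0, 0.0, 0.0], [0.0, 8.1, -26.0, 1.7, 0.0, 0.0, 0.0], [0.0, 8.1, -26.0, 1.7, 0.0, 0.0, 0.0], [0.0, 8.1, -26.0, 1.7, 0.0, 0.0, 0.0], [0.0, 8.1, -26.0, 1.7, 0.0, 0.0, 0.0], [0.0, 8.1, -26.0, 1.7, 0.0, 0.0, 0.0], [0.0, 8.1, -26.0, 1.7, 0.0, 0.0, 0.0], [0.0, 8.1, -26.0, 1.7, 0.0, 0.0, 0.0], [0.0, 8.1, -26.0, 1.7, 0.0, 0.0, 0.0], [0.0, 8.1, -26.0, 1.7, 0.0, 0.0, 0.0], [0.0, 8.1, -26.0, 1.7, 0.0, 0.0, 0.0], [0.0, 8.1, -26.0, 1.7, 0.0, 0.0, 0.0], [0.0, 8.1, -26.0, 1.7, 0.0, 0.0, 0.0], [0.0, 8.1, -26.0, 1.7, 0.0, 0.0, 0.0]]
```

>>> {"op": "move_arm", "data": {
  "deltas": [
    [0, 6, -9.5, -15, 0, 0, 0],
    [0, 6, -9.5, -15, 0, 0, 0],
    [0, 6, -9.5, -15, 0, 0, 0],
    [0, 6, -9.5, -15, 0, 0, 0],
    [0, 6, -9.5, -15, 0, 0, 0]
  ]
}}

```text
clock: 27.52
eef_pos: [0.5113, 0.22, 0.1827]
tool_rot: [-0.13, 0.992, -0.0, -0.002]
ft_force: [0.7, 0.8, -0.1]
grip_width: 0.0378
grasp_force: 60.1
```

>>> {"op": "move_arm", "data": {
  "deltas": [
    [0, 8, -26, 0, 0, 0, 0],
    [0, 8, -26, 0, 0, 0, 0],
    [0, 8, -26, 0, 0, 0, 0],
    [0, 8, -26, 0, 0, 0, 0],
    [0, 8, -26, 0, 0, 0, 0],
    [0, 8, -26, 0, 0, 0, 0],
    [0, 8, -26, 0, 0, 0, 0],
    [0, 8, -26, 0, 0, 0, 0],
    [0, 8, -26, 0, 0, 0, 0],
    [0, 8, -26, 0, 0, 0, 0]
  ]
}}

```text
clock: 28.35
eef_pos: [0.501, -0.0522, 0.1823]
tool_rot: [-0.13, 0.992, 0.0, -0.001]
ft_force: [0.5, -0.7, 0.3]
grip_width: 0.0376
grasp_force: 60.1
```

>>> {"op": "move_arm", "data": {
  "deltas": [
    [0, 8, -26, 0, 0, 0, 0],
    [0, 8, -26, 0, 0, 0, 0],
    [0, 8, -26, 0, 0, 0, 0],
    [0, 8, -26, 0, 0, 0, 0],
    [0, 8, -26, 0, 0, 0, 0],
    [0, 8, -26, 0, 0, 0, 0],
    [0, 8, -26, 0, 0, 0, 0],
    [0, 0, 0, 0, 0, 0, 0],
    [0, 0, 0, 0, 0, 0, 0],
    [0, 0, 0, 0, 0, 0, 0]
  ]
}}

```text
clock: 29.18
eef_pos: [0.4942, -0.2408, 0.1825]
tool_rot: [-0.13, 0.992, 0.001, -0.001]
ft_force: [0.9, -0.5, -0.4]
grip_width: 0.0376
grasp_force: 60.2
```

Run:
```python
from h import *
c=bot.calibration('wrist');im=bot.camera('wrist');cv2.imwrite('pics/w6.png',im)
o=bot.get_obs();print(o['eef_pos'],o['grip_width'],yaw())
rows([.490,-.27,.10],195,5,0)
# recess: light-brown blob; walnut top
print(proj('wrist',(.489,-.270,.046),c))
for r in bot.outline_of('cube','wrist')[:2]:
    print(r['conf'],r['rect'])
```

```text
[ 0.49441157 -0.2403279   0.18284545] 0.037821969783684496 -165.030743623903
[[0.0, 2.4, -5.5, 16.6, 0.0, 0.0, -0.01], [0.0, 2.4, -5.5, 16.6, 0.0, 0.0, -0.01], [0.0, 2.4, -5.5, 16.6, 0.0, 0.0, -0.01], [0.0, 2.4, -5.5, 16.6, 0.0, 0.0, -0.01], [0.0, 2.4, -5.5, 16.6, 0.0, 0.0, -0.01]]
[245.14632851 185.53411827]
0.64 [205.1, 143.8, 82.7, 81.8]
```

View pics/w6.png

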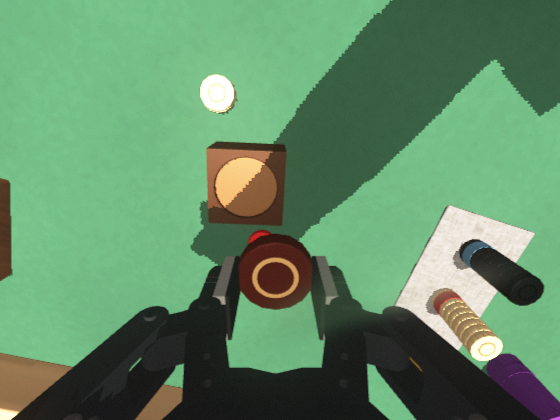

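The recess is at (246,187), as predicted. The black and cream columns stand on the mat.

>>> {"op": "move_arm", "data": {
  "deltas": [
    [0, 2.5, -5.5, 16, 0, 0, 0],
    [0, 2.5, -5.5, 16, 0, 0, 0],
    [0, 2.5, -5.5, 16, 0, 0, 0],
    [0, 2.5, -5.5, 16, 0, 0, 0],
    [0, 2, -5.5, 16, 0, 0, 0],
    [0, 0, 0, 16, 0, 0, 0],
    [0, 0, 0, 10, 0, 0, 0],
    [0, 0, 0, 0, 0, 0, 0],
    [0, 0, 0, 0, 0, 0, 0],
    [0, 0, 0, 0, 0, 0, 0]
  ]
}}

```text
clock: 30.12
eef_pos: [0.4912, -0.2707, 0.0787]
tool_rot: [-0.13, 0.991, -0.0, 0.001]
ft_force: [0.4, -0.4, 0.1]
grip_width: 0.0373
grasp_force: 60.2
```

Run:
```python
from h import *
rows([.490,-.27,.0615],195,3,0)
```

```text
[[0.0, 0.3, 0.3, 5.7, 0.0, 0.0, -0.0], [0.0, 0.3, 0.3, 5.7, 0.0, 0.0, -0.0], [0.0, 0.3, 0.3, 5.7, 0.0, 0.0, -0.0]]
```

>>> {"op": "move_arm", "data": {
  "deltas": [
    [0, 1, 1, 6, 0, 0, 0],
    [0, 0, 0, 5, 0, 0, 0],
    [0, 0, 0, 4, 0, 0, 0],
    [0, 0, 0, 0, 0, 0, 0],
    [0, 0, 0, 0, 0, 0, 0],
    [0, 0, 0, 0, 0, 0, 0]
  ]
}}

```text
clock: 30.62
eef_pos: [0.4892, -0.2703, 0.0628]
tool_rot: [-0.13, 0.992, -0.0, 0.0]
ft_force: [0.5, 0.2, -0.8]
grip_width: 0.0377
grasp_force: 60.2
```

>>> {"op": "move_arm", "data": {
  "deltas": [
    [0, 0, 0, 2, 0, 0, 0],
    [0, 0, 0, 0, 0, 0, 0],
    [0, 0, 0, 0, 0, 0, 0]
  ]
}}

```text
clock: 30.87
eef_pos: [0.4892, -0.2702, 0.0608]
tool_rot: [-0.13, 0.992, 0.0, -0.0]
ft_force: [0.6, 0.8, 0.5]
grip_width: 0.0377
grasp_force: 60.2
```

>>> {"op": "move_arm", "data": {
  "deltas": [
    [0, 0, 0, 1.5, 0, 0, 0],
    [0, 0, 0, 0, 0, 0, 0],
    [0, 0, 0, 0, 0, 0, 0]
  ]
}}

```text
clock: 31.12
eef_pos: [0.4894, -0.2703, 0.0594]
tool_rot: [-0.13, 0.992, -0.0, 0.0]
ft_force: [-0.2, -0.3, 0.7]
grip_width: 0.0377
grasp_force: 60.3
```

>>> {"op": "move_arm", "data": {
  "deltas": [
    [0.5, 0, 0, 0, 0, 0, 0],
    [0.6, 0, 0, 0, 0, 0, 0],
    [0.7, 0, 0, 0, 0, 0, 0],
    [0.8, 0, 0, -2, 0, 0, 0],
    [0.8, 0, 0, -20, 0, 0, 0],
    [0.8, 0, 0, -30, 0, 0, 0],
    [0.8, 0, 0, -40, 0, 0, 0],
    [1, 0, 0, -30, 0, 0, 0],
    [1, 0, 0, 0, 0, 0, 0],
    [1, 0, 0, 0, 0, 0, 0]
  ]
}}

```text
clock: 31.95
eef_pos: [0.4907, -0.2711, 0.1841]
tool_rot: [-0.13, 0.992, -0.002, 0.002]
ft_force: [0.4, -0.1, -1.3]
grip_width: 0.0857
grasp_force: 0.0
```

Run:
```python
from h import *
c=bot.calibration('wrist');im=bot.camera('wrist')
s=bot.camera('side');print(bot.get_obs()['eef_pos'],proj('wrist',(.489,-.270,.058),c),proj('wrist',(.489,-.270,.05),c))
cv2.imwrite('pics/w7.png',np.hstack([cv2.resize(im[130:330,180:380],(400,400)),cv2.resize(s[100:300,200:400],(400,400))]))
```

```text
[ 0.48866759 -0.26994613  0.18069181] [276.95027235 199.75424076] [276.93730889 197.07394544]
```

View pics/w7.png

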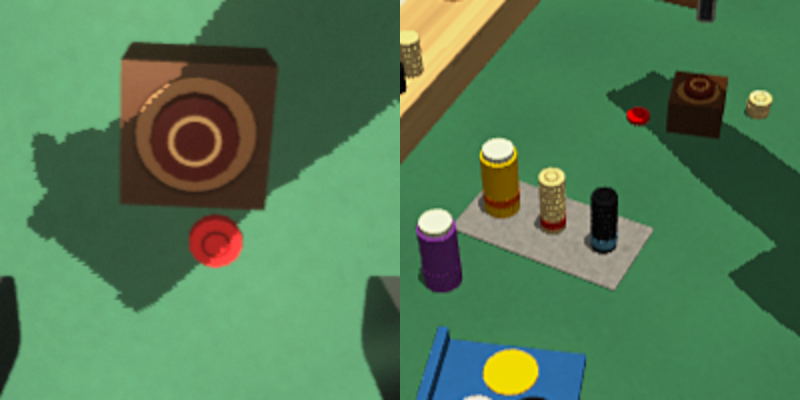

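The striker lies flat and centred in the recess, the queen is untouched, and all three tall things stand on the mat. Now the return trips, black first.

Run:
```python
from h import *
rows([.509,-.002,.165],176.5,10,1)
```

```text
[[1.0, -8.9, 25.4, 1.6, 0.0, 0.0, 1.84], [1.0, -8.0, 25.6, 1.6, 0.0, 0.0, 1.84], [1.0, -7.2, 25.9, 1.6, 0.0, 0.0, 1.84], [1.0, -6.4, 26.1, 1.6, 0.0, 0.0, 1.84], [1.0, -5.5, 26.3, 1.6, 0.0, 0.0, 1.84], [1.0, -4.7, 26.5, 1.6, 0.0, 0.0, 1.84], [1.0, -3.8, 26.6, 1.6, 0.0, 0.0, 1.84], [1.0, -3.0, 26.7, 1.6, 0.0, 0.0, 1.84], [1.0, -2.1, 26.8, 1.6, 0.0, 0.0, 1.84], [1.0, -1.3, 26.8, 1.6, 0.0, 0.0, 1.84]]
```

>>> {"op": "move_arm", "data": {
  "deltas": [
    [1, -9, 25.5, 1, 0, 0, 1.8],
    [1, -8, 25.5, 1, 0, 0, 1.8],
    [1, -7, 26, 1, 0, 0, 1.8],
    [1, -6.5, 26, 1, 0, 0, 1.8],
    [1, -5.5, 26.5, 1, 0, 0, 1.8],
    [1, -4.5, 26.5, 1, 0, 0, 1.8],
    [1, -4, 26.5, 1, 0, 0, 1.9],
    [1, -3, 26.5, 1, 0, 0, 1.9],
    [1, -2, 27, 1, 0, 0, 1.9],
    [1, -1.5, 27, 1, 0, 0, 1.9]
  ]
}}

```text
clock: 32.88
eef_pos: [0.5073, -0.0006, 0.1692]
tool_rot: [0.031, 1.0, -0.0, -0.002]
ft_force: [0.7, -0.3, 0.3]
grip_width: 0.0852
grasp_force: 0.0
```

>>> {"op": "move_arm", "data": {
  "deltas": [
    [1, 0, 0, 0, 0, 0, 0],
    [1, 0, 0, 0, 0, 0, 0],
    [1, 0, 0, 0, 0, 0, 0]
  ]
}}

```text
clock: 33.13
eef_pos: [0.5079, -0.0021, 0.1699]
tool_rot: [0.03, 1.0, -0.0, -0.001]
ft_force: [-0.5, -0.6, 0.4]
grip_width: 0.0853
grasp_force: 0.0
```

Run:
```python
from h import *
rows([.5093,-.0019,.050],176.4,6,1);print(yaw())
```

```text
[[1.0, -0.2, 0.0, 20.0, 0.0, 0.0, 0.03], [1.0, -0.2, 0.0, 20.0, 0.0, 0.0, 0.03], [1.0, -0.2, 0.0, 20.0, 0.0, 0.0, 0.03], [1.0, -0.2, 0.0, 20.0, 0.0, 0.0, 0.03], [1.0, -0.2, 0.0, 20.0, 0.0, 0.0, 0.03], [1.0, -0.2, 0.0, 20.0, 0.0, 0.0, 0.03]]
176.57345291589206
```

>>> {"op": "move_arm", "data": {
  "deltas": [
    [1, 0, 0, 20, 0, 0, 0],
    [1, 0, 0, 22, 0, 0, 0],
    [1, 0, 0, 22, 0, 0, 0],
    [1, 0, 0, 22, 0, 0, 0],
    [1, 0, 0, 20, 0, 0, 0],
    [1, 0, 0, 12, 0, 0, 0],
    [1, 0, 0, 0, 0, 0, 0],
    [1, 0, 0, 0, 0, 0, 0],
    [0, 0, 0, 0, 0, 0, 0],
    [0, 0, 0, 0, 0, 0, 0]
  ]
}}

```text
clock: 33.97
eef_pos: [0.5099, -0.0024, 0.0544]
tool_rot: [0.031, 1.0, -0.0, 0.001]
ft_force: [-0.2, 0.3, 0.8]
grip_width: 0.0641
grasp_force: 0.0
```

>>> {"op": "move_arm", "data": {
  "deltas": [
    [0, 0, 0, 0, 0, 0, 0],
    [0, 0, 0, 0, 0, 0, 0],
    [0, 0, 0, 0, 0, 0, 0],
    [0, 0, 0, 0, 0, 0, 0],
    [0, 0, 0, 0, 0, 0, 0],
    [0, 0, 0, 0, 0, 0, 0],
    [0, 0, 0, 0, 0, 0, 0]
  ]
}}

```text
clock: 34.55
eef_pos: [0.5097, -0.0019, 0.0542]
tool_rot: [0.03, 1.0, -0.0, 0.001]
ft_force: [-0.9, -0.8, 5.7]
grip_width: 0.0298
grasp_force: 59.1
```

>>> {"op": "move_arm", "data": {
  "deltas": [
    [0, 0, 0, -10, 0, 0, 0],
    [0, 0, 0, -20, 0, 0, 0],
    [0, 0, 0, -25, 0, 0, 0],
    [0, 0, 0, -25, 0, 0, 0],
    [0, 0, 0, -25, 0, 0, 0],
    [0, 0, 0, -10, 0, 0, 0],
    [0, 0, 0, 0, 0, 0, 0],
    [0, 0, 0, 0, 0, 0, 0]
  ]
}}

```text
clock: 35.22
eef_pos: [0.5088, -0.0019, 0.1681]
tool_rot: [0.03, 1.0, 0.0, 0.0]
ft_force: [-0.4, 0.2, -1.1]
grip_width: 0.0296
grasp_force: 59.3
```

Run:
```python
from h import *
rows([.475,.2581,.165],105,14,0)
```

```text
[[0.0, 3.5, 18.4, 0.2, 0.0, 0.0, 5.11], [0.0, 5.2, 18.0, 0.2, 0.0, 0.0, 5.11], [0.0, 6.7, 17.5, 0.2, 0.0, 0.0, 5.11], [0.0, 8.3, 16.8, 0.2, 0.0, 0.0, 5.11], [0.0, 9.7, 16.0, 0.2, 0.0, 0.0, 5.11], [0.0, 11.1, 15.1, 0.2, 0.0, 0.0, 5.11], [0.0, 12.4, 14.0, 0.2, 0.0, 0.0, 5.11], [0.0, 13.6, 12.9, 0.2, 0.0, 0.0, 5.11], [0.0, 14.7, 11.6, 0.2, 0.0, 0.0, 5.11], [0.0, 15.7, 10.2, 0.2, 0.0, 0.0, 5.11], [0.0, 16.5, 8.8, 0.2, 0.0, 0.0, 5.11], [0.0, 17.2, 7.3, 0.2, 0.0, 0.0, 5.11], [0.0, 17.8, 5.7, 0.2, 0.0, 0.0, 5.11], [0.0, 18.3, 4.1, 0.2, 0.0, 0.0, 5.11]]
```

>>> {"op": "move_arm", "data": {
  "deltas": [
    [0, 3.5, 18.5, 0, 0, 0, 5],
    [0, 5, 18, 0, 0, 0, 5],
    [0, 7, 17.5, 0, 0, 0, 5],
    [0, 8.5, 17, 0, 0, 0, 5],
    [0, 9.5, 16, 0, 0, 0, 5],
    [0, 11, 15, 0, 0, 0, 5],
    [0, 12.5, 14, 0, 0, 0, 5],
    [0, 13.5, 13, 0, 0, 0, 5],
    [0, 14.5, 11.5, 0, 0, 0, 5],
    [0, 15.5, 10, 0, 0, 0, 5]
  ]
}}

```text
clock: 36.05
eef_pos: [0.4816, 0.1837, 0.1657]
tool_rot: [0.452, 0.892, -0.002, -0.002]
ft_force: [0.4, 0.1, -0.5]
grip_width: 0.0293
grasp_force: 59.2
```

>>> {"op": "move_arm", "data": {
  "deltas": [
    [0, 16.5, 9, 0, 0, 0, 5],
    [0, 17, 7.5, 0, 0, 0, 5],
    [0, 18, 5.5, 0, 0, 0, 5.5],
    [0, 18.5, 4, 0, 0, 0, 6],
    [0, 0, 0, 0, 0, 0, 0],
    [0, 0, 0, 0, 0, 0, 0],
    [0, 0, 0, 0, 0, 0, 0]
  ]
}}

```text
clock: 36.63
eef_pos: [0.4713, 0.2568, 0.1666]
tool_rot: [0.608, 0.794, -0.002, -0.001]
ft_force: [0.8, -0.2, -0.7]
grip_width: 0.0298
grasp_force: 59.2
```

Run:
```python
from h import *
rows([.475,.2581,.0632],105,5,0);print(yaw())
```

```text
[[0.0, 0.1, 0.8, 20.7, 0.0, 0.0, 0.02], [0.0, 0.1, 0.8, 20.7, 0.0, 0.0, 0.02], [0.0, 0.1, 0.8, 20.7, 0.0, 0.0, 0.02], [0.0, 0.1, 0.8, 20.7, 0.0, 0.0, 0.02], [0.0, 0.1, 0.8, 20.7, 0.0, 0.0, 0.02]]
105.11030103880856
```

>>> {"op": "move_arm", "data": {
  "deltas": [
    [0, 0, 1, 20, 0, 0, 0],
    [0, 0, 1, 25, 0, 0, 0],
    [0, 0, 1, 25, 0, 0, 0],
    [0, 0, 0, 20, 0, 0, 0],
    [0, 0, 0, 11, 0, 0, 0],
    [0, 0, 0, 1, 0, 0, 0],
    [0, 0, 0, 0, 0, 0, 0],
    [0, 0, 0, 0, 0, 0, 0],
    [0, 0, 0, 0, 0, 0, 0]
  ]
}}

```text
clock: 37.38
eef_pos: [0.4759, 0.2583, 0.067]
tool_rot: [0.609, 0.793, 0.001, 0.0]
ft_force: [0.5, -0.5, -1.5]
grip_width: 0.0297
grasp_force: 61.1
```

>>> {"op": "move_arm", "data": {
  "deltas": [
    [0, 0, 0, 2, 0, 0, 0],
    [0, 0, 0, 2, 0, 0, 0],
    [0, 0, 0, 0, 0, 0, 0],
    [0, 0, 0, 0, 0, 0, 0]
  ]
}}

```text
clock: 37.72
eef_pos: [0.4758, 0.2587, 0.063]
tool_rot: [0.608, 0.794, 0.001, 0.0]
ft_force: [0.3, -0.1, 2.2]
grip_width: 0.0299
grasp_force: 61.3
```

Contact at the expected height. Release, rise and fetch the cream column.

>>> {"op": "move_arm", "data": {
  "deltas": [
    [0.5, 0, 0, 0, 0, 0, 0],
    [0.6, 0, 0, 0, 0, 0, 0],
    [1, 0, 0, 0, 0, 0, 0],
    [1, 0, 0, 0, 0, 0, 0],
    [1, 0, 0, -10, 0, 0, 0],
    [1, 0, 0, -30, 0, 0, 0],
    [1, 0, 0, -40, 0, 0, 0],
    [1, 0, 0, -28, 0, 0, 0],
    [1, 0, 0, 0, 0, 0, 0],
    [1, 0, 0, 0, 0, 0, 0]
  ]
}}

```text
clock: 38.55
eef_pos: [0.4767, 0.2593, 0.1733]
tool_rot: [0.609, 0.794, 0.003, 0.001]
ft_force: [-0.5, -0.7, -1.6]
grip_width: 0.0853
grasp_force: 0.0
```

Run:
```python
from h import *
rows([.578,-.0055,.165],176.4,14,1)
```

```text
[[1.0, -20.1, 2.1, 0.6, 0.0, 0.0, -5.1], [1.0, -20.2, 0.3, 0.6, 0.0, 0.0, -5.1], [1.0, -20.2, -1.5, 0.6, 0.0, 0.0, -5.1], [1.0, -20.0, -3.3, 0.6, 0.0, 0.0, -5.1], [1.0, -19.6, -5.1, 0.6, 0.0, 0.0, -5.1], [1.0, -19.1, -6.8, 0.6, 0.0, 0.0, -5.1], [1.0, -18.4, -8.5, 0.6, 0.0, 0.0, -5.1], [1.0, -17.6, -10.1, 0.6, 0.0, 0.0, -5.1], [1.0, -16.6, -11.6, 0.6, 0.0, 0.0, -5.1], [1.0, -15.5, -13.0, 0.6, 0.0, 0.0, -5.1], [1.0, -14.3, -14.3, 0.6, 0.0, 0.0, -5.1], [1.0, -13.0, -15.5, 0.6, 0.0, 0.0, -5.1], [1.0, -11.5, -16.6, 0.6, 0.0, 0.0, -5.1], [1.0, -10.0, -17.6, 0.6, 0.0, 0.0, -5.1]]
```

>>> {"op": "move_arm", "data": {
  "deltas": [
    [1, -20, 2, 0, 0, 0, -5],
    [1, -20, 0.5, 0, 0, 0, -5],
    [1, -20, -1.5, 0, 0, 0, -5],
    [1, -20, -3.5, 0, 0, 0, -5],
    [1, -19.5, -5, 0, 0, 0, -5],
    [1, -19, -7, 0, 0, 0, -5],
    [1, -18.5, -8.5, 0, 0, 0, -5],
    [1, -17.5, -10, 0, 0, 0, -5],
    [1, -16.5, -11.5, 0, 0, 0, -5],
    [1, -15.5, -13, 0, 0, 0, -5]
  ]
}}

```text
clock: 39.38
eef_pos: [0.5446, 0.0683, 0.1687]
tool_rot: [0.214, 0.977, -0.001, -0.002]
ft_force: [-0.6, 0.1, -0.1]
grip_width: 0.0854
grasp_force: 0.0
```

>>> {"op": "move_arm", "data": {
  "deltas": [
    [1, -14.5, -14.5, 0, 0, 0, -5],
    [1, -13, -15.5, 0, 0, 0, -5],
    [1, -11.5, -16.5, 0, 0, 0, -5.5],
    [1, -10, -17.5, 0, 0, 0, -6],
    [1, 0, 0, 0, 0, 0, 0],
    [1, 0, 0, 0, 0, 0, 0],
    [1, 0, 0, 0, 0, 0, 0]
  ]
}}

```text
clock: 39.97
eef_pos: [0.5723, -0.0063, 0.1692]
tool_rot: [0.031, 1.0, 0.0, -0.001]
ft_force: [0.1, 1.2, 0.1]
grip_width: 0.0853
grasp_force: 0.0
```

Run:
```python
from h import *
rows([.579,-.0057,.049],176.4,6,1);print(yaw())
```

```text
[[1.0, -1.1, 0.2, 20.0, 0.0, 0.0, 0.01], [1.0, -1.1, 0.2, 20.0, 0.0, 0.0, 0.01], [1.0, -1.1, 0.2, 20.0, 0.0, 0.0, 0.01], [1.0, -1.1, 0.2, 20.0, 0.0, 0.0, 0.01], [1.0, -1.1, 0.2, 20.0, 0.0, 0.0, 0.01], [1.0, -1.1, 0.2, 20.0, 0.0, 0.0, 0.01]]
176.45696829287564
```

>>> {"op": "move_arm", "data": {
  "deltas": [
    [1, -2, 0, 20, 0, 0, 0],
    [1, -2, 0, 22, 0, 0, 0],
    [1, -1, 0, 22, 0, 0, 0],
    [1, 0, 0, 22, 0, 0, 0],
    [1, 0, 0, 20, 0, 0, 0],
    [1, 0, 0, 13, 0, 0, 0],
    [1, 0, 0, 0, 0, 0, 0],
    [1, 0, 0, 0, 0, 0, 0],
    [0, 0, 0, 0, 0, 0, 0],
    [0, 0, 0, 0, 0, 0, 0]
  ]
}}

```text
clock: 40.8
eef_pos: [0.5794, -0.0065, 0.0528]
tool_rot: [0.03, 1.0, 0.0, 0.001]
ft_force: [0.6, -0.0, 0.5]
grip_width: 0.0637
grasp_force: 0.0
```

>>> {"op": "move_arm", "data": {
  "deltas": [
    [0, 0, 0, 0, 0, 0, 0],
    [0, 0, 0, 0, 0, 0, 0],
    [0, 0, 0, 0, 0, 0, 0],
    [0, 0, 0, 0, 0, 0, 0],
    [0, 0, 0, 0, 0, 0, 0],
    [0, 0, 0, 0, 0, 0, 0],
    [0, 0, 0, 0, 0, 0, 0]
  ]
}}

```text
clock: 41.38
eef_pos: [0.579, -0.007, 0.0523]
tool_rot: [0.03, 1.0, 0.0, 0.001]
ft_force: [-1.6, 0.4, 5.5]
grip_width: 0.0298
grasp_force: 59.1
```

>>> {"op": "move_arm", "data": {
  "deltas": [
    [0, 0, 0, -10, 0, 0, 0],
    [0, 0, 0, -20, 0, 0, 0],
    [0, 0, 0, -25, 0, 0, 0],
    [0, 0, 0, -25, 0, 0, 0],
    [0, 0, 0, -25, 0, 0, 0],
    [0, 0, 0, -15, 0, 0, 0],
    [0, 0, 0, 0, 0, 0, 0],
    [0, 0, 0, 0, 0, 0, 0]
  ]
}}

```text
clock: 42.05
eef_pos: [0.5787, -0.0071, 0.172]
tool_rot: [0.03, 1.0, 0.0, 0.001]
ft_force: [0.7, 0.1, -1.0]
grip_width: 0.0296
grasp_force: 59.1
```

Run:
```python
from h import *
rows([.494,.3219,.172],105,16,0)
```

```text
[[0.0, 6.5, 20.2, 0.0, 0.0, 0.0, 4.47], [0.0, 8.1, 19.6, 0.0, 0.0, 0.0, 4.47], [0.0, 9.6, 18.9, 0.0, 0.0, 0.0, 4.47], [0.0, 11.0, 18.1, 0.0, 0.0, 0.0, 4.47], [0.0, 12.4, 17.2, 0.0, 0.0, 0.0, 4.47], [0.0, 13.7, 16.2, 0.0, 0.0, 0.0, 4.47], [0.0, 14.9, 15.1, 0.0, 0.0, 0.0, 4.47], [0.0, 16.1, 13.9, 0.0, 0.0, 0.0, 4.47], [0.0, 17.1, 12.6, 0.0, 0.0, 0.0, 4.47], [0.0, 18.0, 11.2, 0.0, 0.0, 0.0, 4.47], [0.0, 18.9, 9.8, 0.0, 0.0, 0.0, 4.47], [0.0, 19.6, 8.3, 0.0, 0.0, 0.0, 4.47], [0.0, 20.1, 6.7, 0.0, 0.0, 0.0, 4.47], [0.0, 20.6, 5.1, 0.0, 0.0, 0.0, 4.47], [0.0, 20.9, 3.5, 0.0, 0.0, 0.0, 4.47], [0.0, 21.2, 1.9, 0.0, 0.0, 0.0, 4.47]]
```

>>> {"op": "move_arm", "data": {
  "deltas": [
    [0, 6.5, 20, 0, 0, 0, 4.5],
    [0, 8, 19.5, 0, 0, 0, 4.5],
    [0, 9.5, 19, 0, 0, 0, 4.5],
    [0, 11, 18, 0, 0, 0, 4.5],
    [0, 12.5, 17, 0, 0, 0, 4.5],
    [0, 13.5, 16, 0, 0, 0, 4.5],
    [0, 15, 15, 0, 0, 0, 4.5],
    [0, 16, 14, 0, 0, 0, 4.5],
    [0, 17, 12.5, 0, 0, 0, 4.5],
    [0, 18, 11, 0, 0, 0, 4.5]
  ]
}}

```text
clock: 42.88
eef_pos: [0.5242, 0.198, 0.1689]
tool_rot: [0.412, 0.911, -0.002, -0.002]
ft_force: [-0.5, -0.6, -0.5]
grip_width: 0.03
grasp_force: 59.2
```

>>> {"op": "move_arm", "data": {
  "deltas": [
    [0, 19, 10, 0, 0, 0, 4.5],
    [0, 19.5, 8.5, 0, 0, 0, 4.5],
    [0, 20, 6.5, 0, 0, 0, 4.5],
    [0, 20.5, 5, 0, 0, 0, 4.5],
    [0, 21, 3.5, 0, 0, 0, 4.5],
    [0, 21, 2, 0, 0, 0, 4],
    [0, 0, 0, 0, 0, 0, 0],
    [0, 0, 0, 0, 0, 0, 0],
    [0, 0, 0, 0, 0, 0, 0]
  ]
}}

```text
clock: 43.63
eef_pos: [0.4944, 0.3202, 0.1696]
tool_rot: [0.608, 0.794, -0.002, -0.0]
ft_force: [0.3, -0.3, -0.7]
grip_width: 0.0296
grasp_force: 59.2
```

Run:
```python
from h import *
rows([.491,.321,.0613],105,5,0);print(yaw(),bot.get_obs()['eef_pos'])
```

```text
[[0.0, 0.3, -0.6, 21.7, 0.0, 0.0, 0.02], [0.0, 0.3, -0.6, 21.7, 0.0, 0.0, 0.02], [0.0, 0.3, -0.6, 21.7, 0.0, 0.0, 0.02], [0.0, 0.3, -0.6, 21.7, 0.0, 0.0, 0.02], [0.0, 0.3, -0.6, 21.7, 0.0, 0.0, 0.02]]
105.08209004172822 [0.49440419 0.32019578 0.16955353]
```

>>> {"op": "move_arm", "data": {
  "deltas": [
    [0, 0, -2, 20, 0, 0, 0],
    [0, 0, -1, 25, 0, 0, 0],
    [0, 0, -1, 25, 0, 0, 0],
    [0, 0, 0, 20, 0, 0, 0],
    [0, 0, 0, 14, 0, 0, 0],
    [0, 0, 0, 2, 0, 0, 0],
    [0, 0, 0, 0, 0, 0, 0],
    [0, 0, 0, 0, 0, 0, 0],
    [0, 0, 0, 0, 0, 0, 0]
  ]
}}

```text
clock: 44.38
eef_pos: [0.4924, 0.3202, 0.0667]
tool_rot: [0.609, 0.793, 0.001, 0.0]
ft_force: [-0.3, 1.1, 0.9]
grip_width: 0.0297
grasp_force: 59.7
```

>>> {"op": "move_arm", "data": {
  "deltas": [
    [0, 1, 0, 2, 0, 0, 0],
    [0, 0, 0, 2, 0, 0, 0],
    [0, 0, 0, 1, 0, 0, 0],
    [0, 0, 0, 0, 0, 0, 0],
    [0, 0, 0, 0, 0, 0, 0]
  ]
}}

```text
clock: 44.8
eef_pos: [0.4916, 0.3214, 0.0613]
tool_rot: [0.608, 0.794, 0.001, 0.0]
ft_force: [-0.3, 0.2, 5.6]
grip_width: 0.0297
grasp_force: 59.8
```

>>> {"op": "move_arm", "data": {
  "deltas": [
    [0.5, 0, 0, 0, 0, 0, 0],
    [0.6, 0, 0, 0, 0, 0, 0],
    [1, 0, 0, 0, 0, 0, 0],
    [1, 0, 0, 0, 0, 0, 0],
    [1, 0, 0, -10, 0, 0, 0],
    [1, 0, 0, -30, 0, 0, 0],
    [1, 0, 0, -40, 0, 0, 0],
    [1, 0, 0, -30, 0, 0, 0],
    [1, 0, 0, 0, 0, 0, 0],
    [1, 0, 0, 0, 0, 0, 0]
  ]
}}

```text
clock: 45.63
eef_pos: [0.4927, 0.322, 0.1737]
tool_rot: [0.609, 0.794, 0.003, 0.001]
ft_force: [-0.6, -0.3, -0.3]
grip_width: 0.0856
grasp_force: 0.0
```

Run:
```python
from h import *
rows([.648,-.0095,.170],176.4,16,1)
```

```text
[[1.0, -22.5, 4.0, 0.2, 0.0, 0.0, -4.46], [1.0, -22.8, 2.2, 0.2, 0.0, 0.0, -4.46], [1.0, -22.9, 0.5, 0.2, 0.0, 0.0, -4.46], [1.0, -22.8, -1.3, 0.2, 0.0, 0.0, -4.46], [1.0, -22.7, -3.1, 0.2, 0.0, 0.0, -4.46], [1.0, -22.4, -4.8, 0.2, 0.0, 0.0, -4.46], [1.0, -21.9, -6.6, 0.2, 0.0, 0.0, -4.46], [1.0, -21.3, -8.3, 0.2, 0.0, 0.0, -4.46], [1.0, -20.6, -9.9, 0.2, 0.0, 0.0, -4.46], [1.0, -19.8, -11.5, 0.2, 0.0, 0.0, -4.46], [1.0, -18.8, -13.0, 0.2, 0.0, 0.0, -4.46], [1.0, -17.8, -14.4, 0.2, 0.0, 0.0, -4.46], [1.0, -16.6, -15.7, 0.2, 0.0, 0.0, -4.46], [1.0, -15.3, -17.0, 0.2, 0.0, 0.0, -4.46], [1.0, -14.0, -18.1, 0.2, 0.0, 0.0, -4.46], [1.0, -12.5, -19.2, 0.2, 0.0, 0.0, -4.46]]
```

>>> {"op": "move_arm", "data": {
  "deltas": [
    [1, -22.5, 4, 0, 0, 0, -4.5],
    [1, -23, 2, 0, 0, 0, -4.5],
    [1, -23, 0.5, 0, 0, 0, -4.5],
    [1, -23, -1.5, 0, 0, 0, -4.5],
    [1, -22.5, -3, 0, 0, 0, -4.5],
    [1, -22.5, -5, 0, 0, 0, -4.5],
    [1, -22, -6.5, 0, 0, 0, -4.5],
    [1, -21.5, -8.5, 0, 0, 0, -4.5],
    [1, -20.5, -10, 0, 0, 0, -4.5],
    [1, -20, -11.5, 0, 0, 0, -4.5]
  ]
}}

```text
clock: 46.47
eef_pos: [0.5879, 0.1118, 0.1687]
tool_rot: [0.257, 0.966, -0.001, -0.002]
ft_force: [0.1, -0.4, -0.1]
grip_width: 0.0856
grasp_force: 0.0
```

>>> {"op": "move_arm", "data": {
  "deltas": [
    [1, -19, -13, 0, 0, 0, -4.5],
    [1, -18, -14.5, 0, 0, 0, -4.5],
    [1, -16.5, -15.5, 0, 0, 0, -4.5],
    [1, -15.5, -17, 0, 0, 0, -4.5],
    [1, -14, -18, 0, 0, 0, -4.5],
    [1, -12.5, -19, 0, 0, 0, -4],
    [1, 0, 0, 0, 0, 0, 0],
    [1, 0, 0, 0, 0, 0, 0],
    [1, 0, 0, 0, 0, 0, 0]
  ]
}}

```text
clock: 47.22
eef_pos: [0.6475, -0.0103, 0.169]
tool_rot: [0.031, 1.0, 0.0, -0.001]
ft_force: [-0.6, 0.9, 0.8]
grip_width: 0.0852
grasp_force: 0.0
```

Run:
```python
from h import *
rows([.6465,-.0094,.053],176.4,6,1);print(yaw())
```

```text
[[1.0, 0.2, 0.1, 19.3, 0.0, 0.0, 0.01], [1.0, 0.2, 0.1, 19.3, 0.0, 0.0, 0.01], [1.0, 0.2, 0.1, 19.3, 0.0, 0.0, 0.01], [1.0, 0.2, 0.1, 19.3, 0.0, 0.0, 0.01], [1.0, 0.2, 0.1, 19.3, 0.0, 0.0, 0.01], [1.0, 0.2, 0.1, 19.3, 0.0, 0.0, 0.01]]
176.48448798665015
```

>>> {"op": "move_arm", "data": {
  "deltas": [
    [1, 1, 0, 20, 0, 0, 0],
    [1, 1, 0, 22, 0, 0, 0],
    [1, 1, 0, 22, 0, 0, 0],
    [1, 0, 0, 22, 0, 0, 0],
    [1, 0, 0, 20, 0, 0, 0],
    [1, 0, 0, 8, 0, 0, 0],
    [1, 0, 0, 0, 0, 0, 0],
    [1, 0, 0, 0, 0, 0, 0],
    [0, 0, 0, 0, 0, 0, 0],
    [0, 0, 0, 0, 0, 0, 0]
  ]
}}

```text
clock: 48.05
eef_pos: [0.6467, -0.0102, 0.0582]
tool_rot: [0.03, 1.0, 0.0, 0.002]
ft_force: [0.2, 0.6, 0.6]
grip_width: 0.0638
grasp_force: 0.0
```

>>> {"op": "move_arm", "data": {
  "deltas": [
    [0, 0, 0, 0, 0, 0, 0],
    [0, 0, 0, 0, 0, 0, 0],
    [0, 0, 0, 0, 0, 0, 0],
    [0, 0, 0, 0, 0, 0, 0],
    [0, 0, 0, 0, 0, 0, 0],
    [0, 0, 0, 0, 0, 0, 0]
  ]
}}

```text
clock: 48.55
eef_pos: [0.6466, -0.0106, 0.0579]
tool_rot: [0.03, 1.0, -0.0, 0.002]
ft_force: [-0.3, -0.5, 6.4]
grip_width: 0.0431
grasp_force: 61.0
```

>>> {"op": "move_arm", "data": {
  "deltas": [
    [0, 0, 0, -10, 0, 0, 0],
    [0, 0, 0, -20, 0, 0, 0],
    [0, 0, 0, -25, 0, 0, 0],
    [0, 0, 0, -25, 0, 0, 0],
    [0, 0, 0, -25, 0, 0, 0],
    [0, 0, 0, -15, 0, 0, 0],
    [0, 0, 0, 0, 0, 0, 0],
    [0, 0, 0, 0, 0, 0, 0]
  ]
}}

```text
clock: 49.22
eef_pos: [0.6457, -0.0104, 0.1769]
tool_rot: [0.03, 1.0, 0.0, 0.001]
ft_force: [0.1, -0.2, -1.9]
grip_width: 0.0429
grasp_force: 61.1
```

Run:
```python
from h import *
rows([.523,.214,.172],105,14,0)
```

```text
[[0.0, 9.7, 15.5, 0.3, 0.0, 0.0, 5.11], [0.0, 11.1, 14.5, 0.3, 0.0, 0.0, 5.11], [0.0, 12.3, 13.5, 0.3, 0.0, 0.0, 5.11], [0.0, 13.5, 12.3, 0.3, 0.0, 0.0, 5.11], [0.0, 14.5, 11.1, 0.3, 0.0, 0.0, 5.11], [0.0, 15.4, 9.8, 0.3, 0.0, 0.0, 5.11], [0.0, 16.2, 8.4, 0.3, 0.0, 0.0, 5.11], [0.0, 16.9, 6.9, 0.3, 0.0, 0.0, 5.11], [0.0, 17.5, 5.3, 0.3, 0.0, 0.0, 5.11], [0.0, 17.9, 3.8, 0.3, 0.0, 0.0, 5.11], [0.0, 18.1, 2.2, 0.3, 0.0, 0.0, 5.11], [0.0, 18.3, 0.5, 0.3, 0.0, 0.0, 5.11], [0.0, 18.2, -1.1, 0.3, 0.0, 0.0, 5.11], [0.0, 18.1, -2.7, 0.3, 0.0, 0.0, 5.11]]
```

>>> {"op": "move_arm", "data": {
  "deltas": [
    [0, 9.5, 15.5, 0, 0, 0, 5],
    [0, 11, 14.5, 0, 0, 0, 5],
    [0, 12.5, 13.5, 0, 0, 0, 5],
    [0, 13.5, 12.5, 0, 0, 0, 5],
    [0, 14.5, 11, 0, 0, 0, 5],
    [0, 15.5, 10, 0, 0, 0, 5],
    [0, 16, 8.5, 0, 0, 0, 5],
    [0, 17, 7, 0, 0, 0, 5],
    [0, 17.5, 5.5, 0, 0, 0, 5],
    [0, 18, 4, 0, 0, 0, 5]
  ]
}}

```text
clock: 50.05
eef_pos: [0.5549, 0.1503, 0.1736]
tool_rot: [0.452, 0.892, -0.002, -0.002]
ft_force: [-1.0, -0.0, -2.1]
grip_width: 0.043
grasp_force: 61.0
```

>>> {"op": "move_arm", "data": {
  "deltas": [
    [0, 18, 2, 0, 0, 0, 5],
    [0, 18.5, 0.5, 0, 0, 0, 5],
    [0, 18, -1, 0, 0, 0, 5.5],
    [0, 18, -2.5, 0, 0, 0, 6],
    [0, 0, 0, 0, 0, 0, 0],
    [0, 0, 0, 0, 0, 0, 0],
    [0, 0, 0, 0, 0, 0, 0]
  ]
}}

```text
clock: 50.63
eef_pos: [0.5203, 0.2126, 0.1748]
tool_rot: [0.608, 0.794, -0.001, -0.001]
ft_force: [-0.5, -0.4, -1.1]
grip_width: 0.0429
grasp_force: 61.1
```

Run:
```python
from h import *
rows([.522,.2145,.0669],105,5,0);print(yaw(),bot.get_obs()['eef_pos'])
```

```text
[[0.0, 0.3, 0.4, 21.6, 0.0, 0.0, 0.02], [0.0, 0.3, 0.4, 21.6, 0.0, 0.0, 0.02], [0.0, 0.3, 0.4, 21.6, 0.0, 0.0, 0.02], [0.0, 0.3, 0.4, 21.6, 0.0, 0.0, 0.02], [0.0, 0.3, 0.4, 21.6, 0.0, 0.0, 0.02]]
105.10590513126718 [0.52025279 0.21257048 0.17477974]
```

>>> {"op": "move_arm", "data": {
  "deltas": [
    [0, 0, 0, 20, 0, 0, 0],
    [0, 0, 0, 25, 0, 0, 0],
    [0, 0, 0, 25, 0, 0, 0],
    [0, 0, 0, 20, 0, 0, 0],
    [0, 0, 0, 14, 0, 0, 0],
    [0, 0, 0, 1, 0, 0, 0],
    [0, 0, 0, 0, 0, 0, 0],
    [0, 0, 0, 0, 0, 0, 0],
    [0, 0, 0, 0, 0, 0, 0]
  ]
}}

```text
clock: 51.38
eef_pos: [0.5219, 0.2131, 0.0724]
tool_rot: [0.609, 0.793, 0.001, 0.0]
ft_force: [-0.0, -0.1, -1.2]
grip_width: 0.0426
grasp_force: 61.4
```

>>> {"op": "move_arm", "data": {
  "deltas": [
    [0, 1, 0, 2, 0, 0, 0],
    [0, 0, 0, 2, 0, 0, 0],
    [0, 0, 0, 1.5, 0, 0, 0],
    [0, 0, 0, 0, 0, 0, 0],
    [0, 0, 0, 0, 0, 0, 0]
  ]
}}

```text
clock: 51.8
eef_pos: [0.5211, 0.2145, 0.0669]
tool_rot: [0.608, 0.794, 0.001, 0.0]
ft_force: [-1.8, -0.5, 5.5]
grip_width: 0.0428
grasp_force: 62.1
```

>>> {"op": "move_arm", "data": {
  "deltas": [
    [0.6, 0, 0, 0, 0, 0, 0],
    [0.7, 0, 0, 0, 0, 0, 0],
    [1, 0, 0, 0, 0, 0, 0],
    [1, 0, 0, 0, 0, 0, 0],
    [1, 0, 0, -10, 0, 0, 0],
    [1, 0, 0, -30, 0, 0, 0],
    [1, 0, 0, -40, 0, 0, 0],
    [1, 0, 0, -40, 0, 0, 0],
    [1, 0, 0, -20, 0, 0, 0],
    [1, 0, 0, 0, 0, 0, 0]
  ]
}}

```text
clock: 52.63
eef_pos: [0.524, 0.2155, 0.2131]
tool_rot: [0.609, 0.794, 0.005, 0.003]
ft_force: [0.0, -0.2, 0.6]
grip_width: 0.0851
grasp_force: 0.0
```

>>> {"op": "move_arm", "data": {
  "deltas": [
    [1, -25, -8, 0, 0, 0, 0],
    [1, -30, -8, 0, 0, 0, 0],
    [1, -30, -8, 0, 0, 0, 0],
    [1, -30, -8, 0, 0, 0, 0],
    [1, -30, -8, 0, 0, 0, 0],
    [1, -30, -8, 0, 0, 0, 0],
    [1, -25, -8, 0, 0, 0, 0],
    [1, -15, 0, 0, 0, 0, 0],
    [1, 0, 0, 0, 0, 0, 0],
    [1, 0, 0, 0, 0, 0, 0]
  ]
}}

```text
clock: 53.47
eef_pos: [0.5221, -0.0086, 0.2054]
tool_rot: [0.609, 0.793, -0.0, -0.001]
ft_force: [-0.5, 0.3, 0.8]
grip_width: 0.0854
grasp_force: 0.0
```

Run:
```python
from h import *
im=bot.camera('top');s=bot.camera('side');print(bot.get_obs()['eef_pos'],bot.get_obs()['clock'])
cv2.imwrite('pics/fin.png',np.hstack([cv2.resize(im[150:270,90:210],(400,400),interpolation=cv2.INTER_CUBIC),cv2.resize(s[130:370,170:410],(400,400),interpolation=cv2.INTER_CUBIC)]))
for n,X in [('hc',(.4915,.3217,.093)),('hb',(.475,.2581,.093)),('ht',(.522,.213,.107))]:
    p=proj('top',X);print(n,((p-[90,150]+.35)*400/120).round(0), ((proj('side',X)-[170,130])*400/240).round(0))
```

```text
[ 0.52207486 -0.00732811  0.20550411] 53.5667
hc [ 71. 261.] [118. 297.]
hb [176. 286.] [157. 259.]
ht [243. 206.] [138. 210.]
```

View pics/fin.png

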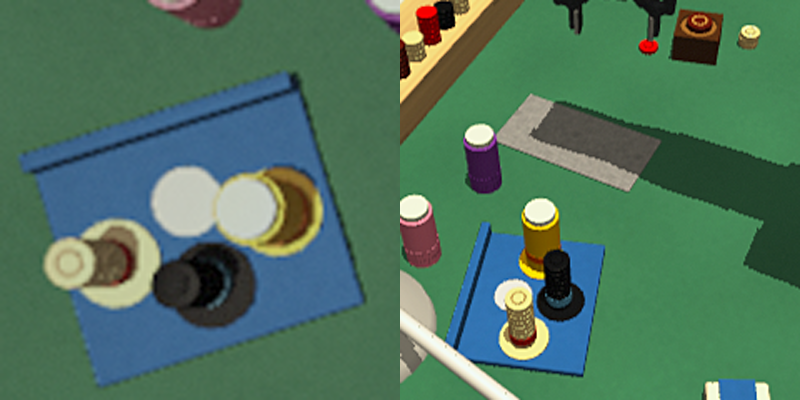

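The tops are at (70,263), (178,284) and (247,208), against predictions of (71,261), (176,286) and (243,206). All are within about 3 mm of centre and the striker is still in the recess.

```bash
python3 -c "
from workcell import bot
print(bot.job_done())"
```

```text
the job is handed in; nothing more can be done
None
```

I handed the job in at about 54 s: the striker lies flat in the cube's recess, and the tin and both columns stand on their own discs, about 3 mm or less off centre in the last picture. The queen looks unmoved; the hand-in returned no verdict.

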